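# Index and lock an instrument end cap by feel, then load its battery packs

### The job

Lift the spring stylus from its rest block, drag its tip over the black end cap's ring until it drops into the cap's hidden keyway, and hold it still there for a moment (half a second or more). Then turn the clicking stand until the keyway faces the lock bolt and slide the bolt fully home into it. Put the stylus back upright in its block, and lay every yellow battery pack flat in the cap's white tray, side by side and none on top of another, leaving the other things on the bench undisturbed.

Things in the scene. Friction and masses are not known exactly. Their poses are not given: they have to be found in the camera images.
- stand: Swivel assembly stand, fixed to the bench: a grey round base 270 mm across, 12 mm high, that carries a black round end cap, 230 mm across, which turns on it. Origin: on the bench at the swivel axis, z up; this frame does not turn with the cap. The lock bolt lies on its -x side, in a grey guide block 50 x 38 mm, 57 mm high, 121 to 171 mm from the axis.
- ring (a point): Centre of the cap's flat black ring face (76 to 115 mm from the axis, 57 mm above the bench). One straight radial keyway, black in black, 13 mm wide, 8 mm deep, crosses the face from edge to edge; no reading tells where. It starts 2 to 10 clicks anticlockwise (from above) of the lock, so a search from the lock anticlockwise meets it within 155 degrees. This point does not turn.
- lock_mark (a point): Fixed point of the ring face straight in front of the lock bolt, 95 mm from the axis, where the keyway has to go. The cap turns either way without end and clicks every 15 degrees; one click sets the keyway exactly here. About 2 N sideways at the ring (as with the stylus's tip in the keyway) pushes it past a click; it then rests at the nearest click. The stylus's rub alone does not turn it.
- tray (a point): Centre of the floor of the white round tray in the middle of the cap, 60 mm above the bench. Inner radius 72 mm, outer 76 mm, rim top 70 mm above the bench. This point does not turn.
- lock (a joint): Lock bolt: a flat steel bar, 9 mm wide, that slides along the stand's +x towards the axis. 0 = drawn out, 0.018 = fully home (m). It stays where it is left (friction about 2 N). Only with the keyway in front of it does its nose go in; otherwise it meets the cap's edge at about 0.004.
- lock_knob (a point): Centre of the bolt's upright red knob: a cylinder 18 mm across and 36 mm high, from 63 to 99 mm above the bench, this point at 81 mm; it moves with the bolt. With the bolt drawn out it is 147 mm from the stand's axis.
- probe: Spring stylus, upright. Origin: centre of the underside of its aluminium collar (28 mm across, 5 mm thick), z up. Above the collar a square black grip, 18 x 18 mm (sides along the body's x and y), 5 to 47 mm above the origin, orange top to 50 mm; below it a shank 14 mm across, 48 mm long, then the white sprung tip. 0.11 kg. In its block the collar rests on the block's top.
- tip (a point): Lower end of the stylus's white plastic tip (9 mm across, end tapered to 6 mm), 66 mm below the stylus's origin when the spring is out; up to 10 mm nearer when pressed in.
- probe_tip (a joint): How far the stylus's tip is pressed in: 0 = out, 0.010 = fully in (m). The spring pushes with 2 N when out and 4 N when fully in.
- holder: Grey rest block of the stylus, fixed to the bench, 60 x 60 mm and 74 mm high, with an upright through hole 22 mm across in the middle. Origin: centre of its underside.
- mat: Thin blue mat, fixed, 270 x 250 mm and 2 mm thick, on which the packs lie at first. Origin: centre of its underside.
- pack1: Yellow battery pack with a white label, 40 (x) x 22 (y) x 28 (z) mm, 0.05 to 0.10 kg; origin at the centre of its underside. Three to five of the five packs are present; an absent one reads None.
- pack2: Yellow battery pack with a white label, 40 (x) x 22 (y) x 28 (z) mm, 0.05 to 0.10 kg; origin at the centre of its underside. Three to five of the five packs are present; an absent one reads None.
- pack3: Yellow battery pack with a white label, 40 (x) x 22 (y) x 28 (z) mm, 0.05 to 0.10 kg; origin at the centre of its underside. Three to five of the five packs are present; an absent one reads None.
- pack4: Yellow battery pack with a white label, 40 (x) x 22 (y) x 28 (z) mm, 0.05 to 0.10 kg; origin at the centre of its underside. Three to five of the five packs are present; an absent one reads None.
- pack5: Yellow battery pack with a white label, 40 (x) x 22 (y) x 28 (z) mm, 0.05 to 0.10 kg; origin at the centre of its underside. Three to five of the five packs are present; an absent one reads None.
- tape: Roll of white tape, 72 mm across, 19 mm high; a bystander.
- meter: Orange handheld meter, 160 x 78 x 40 mm; a bystander.
- jar: Small clear jar with a white cap, 56 mm across, 75 mm high; a bystander.
- pliers: Pliers with red grips, about 155 mm long, 14 mm high; a bystander.
Mind the look-alikes: they are no part of the job. What is shaped like the holder but green or red is not meant.

How it is judged:
By the outcome, as a careful person would: the job done as asked, in the order asked, and still so for the second after the job is handed in, with the robot touching nothing.
Of pack1, pack2, pack3, pack4, pack5 only 3 to 5 are there at a start; the rules pass over those that are not, and their reading is None.
At some moment in a run one of pack1, pack2, pack3, pack4, pack5 may be knocked a few centimetres aside while the robot is not near it.
It also fails if it takes over 210 s, if anything falls off the work surface, if the arm or the gripper's body presses on something with over 40 N, if the wrist force passes 120 N, or if a joint passes its speed limit or range.

### The arm

A 6-joint arm with a two-finger parallel gripper is mounted at the origin on the work surface. World frame = base frame: x ahead of the robot, y to its left, z up, the work surface at z = 0. Lengths are in m, angles in rad, forces in N, time in s.
With the tool pointing down it reaches from about 0.225 to 0.875 m from the base axis. Payload 3.4 kg.
Tool frame: the origin (TCP) lies on the centre line of the jaws, within the pads' length; the fingertips stand 19 mm ahead of it and the grasp point (between the pads) is the TCP (nose_length is the distance from the TCP to the fingertips, in m); z points along the fingers, y is the direction in which the jaws open and shut (so a half turn about z gives the same grasp; the last joint's range is limited). The gripper opens to 85 mm and grips with 20 to 120 N. Pads are 22 mm wide; open, the fingers measure 114 mm over their backs; the gripper's body (76 mm by 85 mm) begins 54 mm behind the grasp point. The pads swing forward as they close: fully open they stand 13 mm farther back than shut.
Start: joints at [1.152, 0.276, 1.505, -0, 1.361, -0.121], TCP at [0.169, 0.55, 0.25] pointing down, gripper open.
Joint ranges: [-2.89, 2.89], [-0.75, 2.08], [0.22, 2.7], [-1.18, 4.32], [0.11, 2.71], [-2.7, 2.7]. Speed limits (rad/s): [2.57, 2.57, 3.14, 3.14, 3.14, 3.14].

### API

Orientations are given as a unit quaternion [w, x, y, z].
In Python, from rig import * gives the robot as it stands.
- The arm moves only by the shell command python3 -m jog 'ROWS' [OPENING] [FORCE]. ROWS is JSON, one flat list of numbers, 6 for each row, row after row: the shift along the tool's x, y, z in mm, then the turn, a rotation vector about the tool's x, y, z in degrees. In form: [tx, ty, tz, wx, wy, wz, tx, ty, tz, wx, wy, wz, ...]. A call has 1 to 10 rows; each row is the pose to reach, as a shift and turn from the pose commanded when the call began, along the tool's axes at that moment; what a row does not reach only later rows make up. A row lasts 1/8 s, in which the tool goes at most 62.5 mm and 10.7 degrees, less where a joint would pass 70% of its speed; a pose out of reach is approached as far as the arm can. A call with a gripper value outside its range is refused whole. OPENING is the closure, from 0 (fully open) to 1 (shut), set as the call begins (- or left out, the last holds). The fingers move at their own pace and stop on an object; FORCE is the grip in N (left out, the last holds). Time passes only in rows, so rows that repeat a pose let the fingers close. It gives the time, the measured TCP pose, the force and the opening at its end, in the units of the state.
- get_state(): the state, without advancing time (a new reading comes with each control period).
- get_image(name): name is "scene" or "top" or "wrist"; returns a dict with "frame" (384x512x3 uint8, red, green, blue), "camera_matrix" (3x3 intrinsics, pixels), "rvec" (rotation vector, rad) and "tvec" (3), from world to camera coordinates, as OpenCV has them. Camera axes: x right, y down, z forward; pixel columns grow to the right and rows downward; lengths in m; the calibration is good to about 2 mm. A picture is of the moment at which its call begins. There is no depth.
- sign_off(): hands the job in, once; it reports no verdict.
The state is a dict: "clock": time; "qpos": joint angles; "qd": joint speeds; "effort": joint torques, N m; "position": TCP position; "ee_rot": TCP orientation; "contact_force": force on the tool from outside, world axes, zero at the start; "moment": the same for the moment, N m; "width": finger opening in m.
Only numpy, scipy, OpenCV 4.12 (cv2) and the standard library are available. Lean on these libraries where they do the work, as an engineer would, in place of code of your own. Each camera call takes 0.05 s, during which the arm holds its last target.

## Working session

There is one attempt and no reset: what is moved stays moved. The work goes in short steps, Python scripts to look and compute and a shell command to move; the robot and the scene stay as the last step left them, time stands still between calls to the robot, and variables do not carry over. Pictures are saved under pics/ and viewed, and the job is handed in when it is done.

```bash
ls; mkdir -p pics; python3 - <<'E'
from rig import *
import cv2
print(get_state())
for n in ["scene","top","wrist"]:
    d=get_image(n); cv2.imwrite(f"pics/a_{n}.png",d["frame"][:,:,::-1]); print(n,d["camera_matrix"].tolist(),d["rvec"],d["tvec"])
E
```

```text
pics
{'clock': 0.0, 'qpos': array([ 1.15196155e+00,  2.76602862e-01,  1.50614573e+00, -3.91929584e-05,
        1.36067734e+00, -1.20991810e-01]), 'qd': array([-0.00095738,  0.00101233, -0.0015124 , -0.00109789, -0.00038145,
       -0.00150107]), 'effort': array([-1.75370544e-03, -4.16771686e+01, -2.45820451e+01, -2.37594977e-04,
        1.08690889e-02, -6.67331577e-07]), 'position': array([0.16855017, 0.54922572, 0.24943016]), 'ee_rot': array([-2.25951784e-04,  1.48367518e-01,  9.88931868e-01, -8.88560251e-04]), 'contact_force': array([-0.45697822,  0.65327072,  0.37485451]), 'moment': array([-0.02612258,  0.01670007, -0.00041732]), 'width': 0.08521227763701965}
scene [[385.02120648719364, 0.0, 254.7911571998404], [0.0, 385.02120648719364, 191.7443395184753], [0.0, 0.0, 1.0]] [ 0.91055398  2.57534913 -1.02056273] [ 0.47049921 -0.2139237   1.43090122]
top [[403.8033122941556, 0.0, 260.07786517355987], [0.0, 403.8033122941556, 192.24650460537288], [0.0, 0.0, 1.0]] [ 2.19403241 -2.15303367  0.14292897] [-0.02570001  0.56370992  1.28270429]
wrist [[265.1624662075675, 0.0, 252.64185009569943], [0.0, 265.1624662075675, 193.727367559189], [0.0, 0.0, 1.0]] [-2.30851192 -1.70671883 -0.27384593] [-0.57480158 -0.04179685  0.37895576]
```

View pics/a_scene.png

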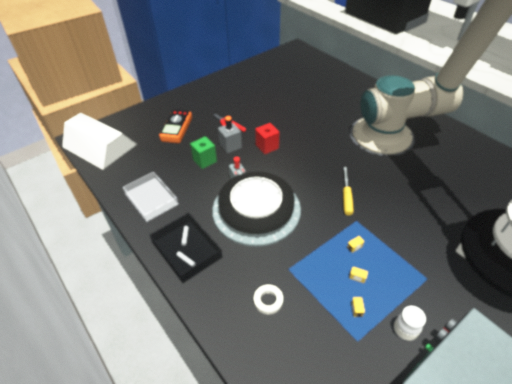

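View pics/a_top.png

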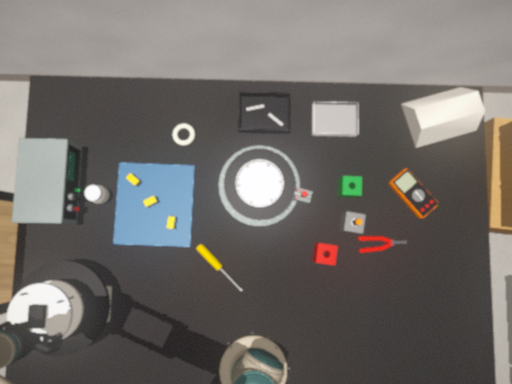

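View pics/a_wrist.png

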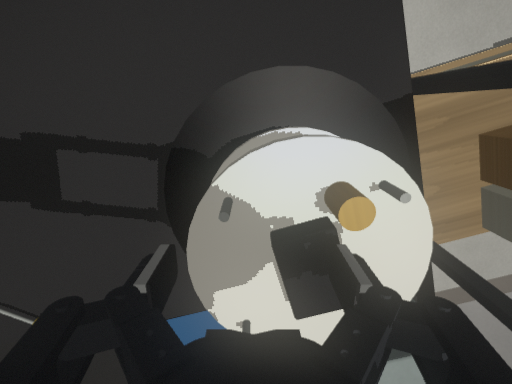

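The top view shows three packs at about (133,179), (151,201) and (171,223), the stand at (259,184), the red lock knob at (304,194), and the holder with the stylus at (355,222). Next I'll measure these positions.

```bash
cat > h.py <<'E'
from rig import *
import numpy as np, cv2
from scipy.spatial.transform import Rotation as R
def cam(n):
    d=get_image(n); d["R"]=cv2.Rodrigues(np.array(d["rvec"],float))[0]; return d
def ray(d,uv,z):
    K=d["camera_matrix"];Rm=d["R"];t=np.array(d["tvec"]).ravel()
    v=Rm.T@np.linalg.inv(K)@np.array([uv[0],uv[1],1.0]); c=-Rm.T@t
    return c+v*(z-c[2])/v[2]
def proj(d,p):
    q=d["camera_matrix"]@(d["R"]@np.array(p)+np.array(d["tvec"]).ravel()); return q[:2]/q[2]
def save(d,n,box=None,s=1):
    f=d["frame"][:,:,::-1]
    if box: f=f[box[1]:box[3],box[0]:box[2]]
    cv2.imwrite("pics/"+n,cv2.resize(f,None,fx=s,fy=s,interpolation=cv2.INTER_CUBIC))
def blobs(d,lo,hi,amin=20,box=None):
    hsv=cv2.cvtColor(d["frame"],cv2.COLOR_RGB2HSV); m=cv2.inRange(hsv,np.array(lo),np.array(hi))
    if box: 
        k=np.zeros_like(m);k[box[1]:box[3],box[0]:box[2]]=1;m=m*k
    n,l,s,c=cv2.connectedComponentsWithStats(m)
    return [(c[i],s[i],(l==i).astype(np.uint8)) for i in range(1,n) if s[i][4]>=amin]
def tool():
    s=get_state(); q=s["ee_rot"]; return s,R.from_quat([q[1],q[2],q[3],q[0]])
def togo(p,Rm=None):
    "shift in tool axes mm to p (world) and current tool"
    s,r=tool(); return r.inv().apply(np.array(p)-s["position"])*1000
E
python3 - <<'E'
from h import *
T=cam("top");S=cam("scene")
print("cam pos",-T["R"].T@T["tvec"],-S["R"].T@S["tvec"])
save(T,"b_st.png",(200,130,400,280),4);save(T,"b_mat.png",(100,140,210,260),5)
save(S,"b_sc.png",(180,90,320,260),4)
print("yellow");
for d,n in((T,"T"),(S,"S")):
  for c,s,m in blobs(d,(18,100,120),(36,255,255),15): print(n,c.round(1),s,ray(d,c,.03).round(4))
  for nm,lo,hi in (("red",(0,150,90),(6,255,255)),("orange",(7,150,150),(17,255,255)),("white",(0,0,200),(180,40,255))):
    for c,s,m in blobs(d,lo,hi,8): print(n,nm,c.round(1),s)
E
```

```text
cam pos [0.41805779 0.01006082 1.33749248] [1.05920664 0.60136942 0.91161793]
yellow
T [496.4 178.8] [490 118  22 112 873] [ 0.6248 -0.7971  0.03  ]
T [132.9 179.1] [127 174  13  11  86] [0.599  0.3987 0.03  ]
T [150.  200.7] [144 196  13  10  85] [0.5296 0.3401 0.03  ]
T [  7.4 206.3] [  4 202   8  12  35] [0.5028 0.7937 0.03  ]
T [  6.5 240.3] [  0 211  16  65 452] [0.3947 0.7871 0.03  ]
T [170.8 221.9] [167 216   9  12  79] [0.4625 0.2705 0.03  ]
T [358.  221.5] [356 220   5   4  16] [ 0.475 -0.335  0.03 ]
T [208.4 256.5] [196 244  26  27 289] [0.3544 0.1462 0.03  ]
T [  2.3 290.9] [  0 288   6   7  15] [0.2373 0.7866 0.03  ]
T red [304.4 193.6] [303 192   4   4  13]
T red [431.  201.5] [429 200   5   4  16]
T red [426.5 205.5] [425 204   4   4  16]
T red [ 76.4 208.4] [ 75 207   4   4  14]
T red [422.  209.5] [420 208   5   4  16]
T red [374.8 243.4] [358 236  34  17 344]
T red [325.1 253.5] [313 243  25  23 467]
T orange [404.9 194.4] [389 168  40  50 254]
T orange [434.5 206.8] [433 205   4   4   8]
T orange [357.1 221.1] [355 219   6   6  10]
T white [447.7 114.1] [ 405   89  
[... 2372 characters left out ...]
16   4   5  15]
S white [ 10.1 122.4] [  9 121   3   4   8]
S white [ 92.1 270.9] [    0   123   198   261 16173]
S white [ 35.2 124.6] [ 33 122   6   5  12]
S white [170.9 128.6] [163 125  17   8 107]
S white [370.4 145.5] [361 141  19  10  95]
S white [255.8 196.7] [ 230  177   52   40 1625]
S white [150.9 198.4] [ 126  179   51   41 1161]
S white [258.1 228.6] [214 199  86  45 689]
S white [509.8 210.4] [508 203   4  17  54]
S white [184.4 235. ] [182 227   6  17  60]
S white [185.3 258.2] [178 252  16  13  70]
S white [268.  298.3] [254 284  29  30 509]
S white [413.  320.6] [401 306  25  33 564]
S white [466.3 354.5] [ 406  310  106   74 4281]
S white [495.5 382.1] [493 380   6   4  10]
```

```bash
cat > /dev/null; ls pics
```

```text
a_scene.png
a_top.png
a_wrist.png
b_mat.png
b_sc.png
b_st.png
```

View pics/b_st.png

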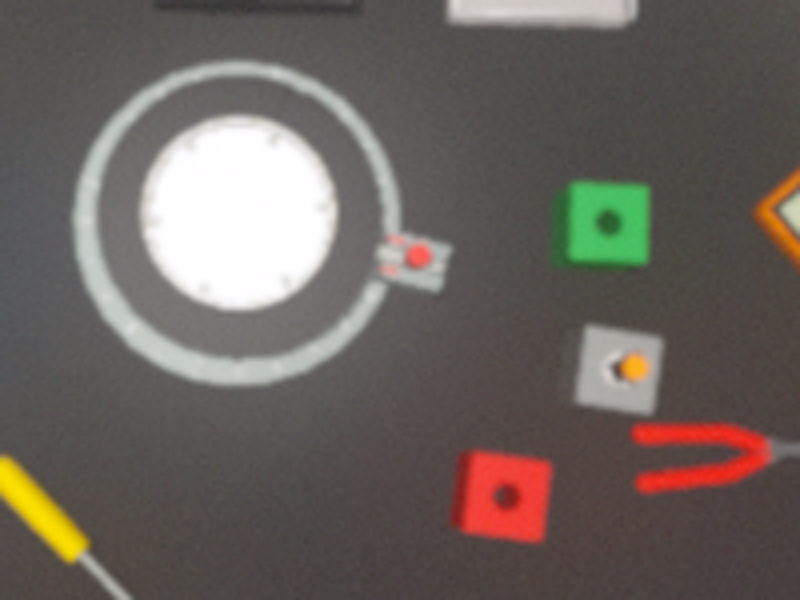

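View pics/b_mat.png

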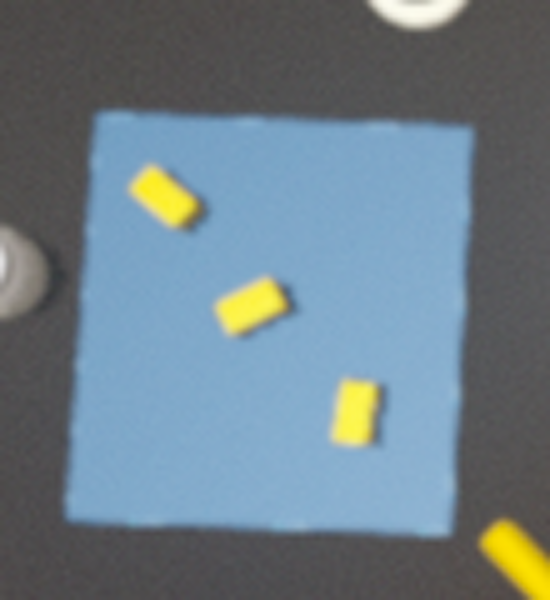

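View pics/b_sc.png

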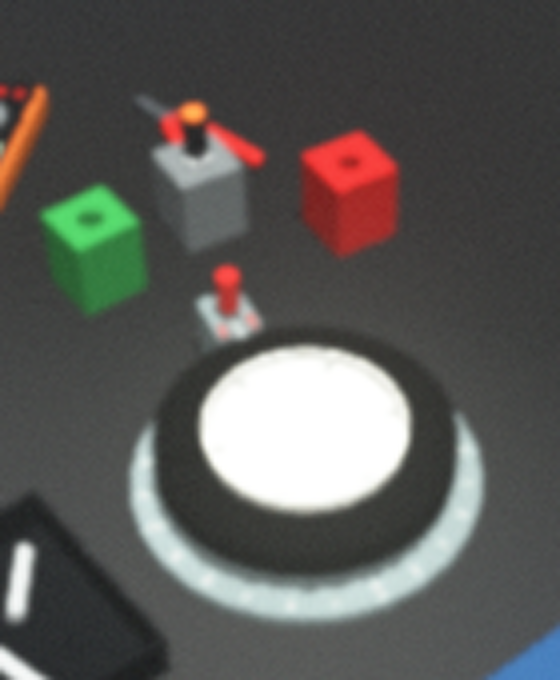

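```bash
python3 - <<'E'
from h import *
T=cam("top");S=cam("scene")
def ell(d,box):
    b=max(blobs(d,(0,0,190),(180,45,255),500,box),key=lambda b:b[1][4])
    cs,_=cv2.findContours(b[2],cv2.RETR_EXTERNAL,cv2.CHAIN_APPROX_NONE); c=cv2.convexHull(max(cs,key=len))
    P=np.array([ray(d,p[0],.07)[:2] for p in c]); (x,y),r=cv2.minEnclosingCircle((P*1000).astype(np.float32))
    A=np.c_[2*P,np.ones(len(P))];s=np.linalg.lstsq(A,(P**2).sum(1),rcond=None)[0]
    print("rim",s[:2],np.sqrt(s[2]+s[0]**2+s[1]**2))
ell(T,(225,150,290,215)); ell(S,(220,165,290,220))
def red(d,box,lo,hi,z,nm):
    for c,s,m in blobs(d,lo,hi,6,box): 
        print(nm,c.round(2),s,ray(d,c,z).round(4))
red(T,(295,182,312,205),(0,120,90),(8,255,255),.098,"knob")
red(T,(345,210,368,234),(7,120,120),(24,255,255),.122,"orange")
red(S,(220,110,235,125),(7,120,120),(24,255,255),.122,"orange")
red(S,(230,153,243,172),(0,120,90),(8,255,255),.081,"knob")
hsv=cv2.cvtColor(T["frame"],cv2.COLOR_RGB2HSV)
m=((hsv[...,2]>95)&(hsv[...,1]<60)).astype(np.uint8)
k=np.zeros_like(m);k[205:240,338:372]=1;m*=k
P=np.argwhere(m)[:,::-1].astype(np.float32);r=cv2.minAreaRect(P);print("holder",r)
bx=cv2.boxPoints(r);W=np.array([ray(T,b,.074)[:2] for b in bx]);print(W,W.mean(0))
# holder check sides
e=W[1]-W[0];print(np.linalg.norm(e),np.degrees(np.arctan2(e[1],e[0])))
k=np.zeros_like(m);k[184:206,296:316]=1
m=((hsv[...,2]>95)).astype(np.uint8)*k
P=np.argwhere(m)[:,::-1].astype(np.float32);r=cv2.minAreaRect(P);bx=cv2.boxPoints(r);W=np.array([ray(T,b,.057)[:2] for b in bx]);print("guide",W.round(4),W.mean(0))
for c,s,mk in blobs(T,(18,100,120),(36,255,255),40,(115,160,195,247)):
    cs,_=cv2.findContours(mk,0,1);P=np.argwhere(mk)[:,::-1].astype(np.float32)
    W=np.array([ray(T,p,.03)[:2] for p in P]).astype(np.float32)*1000
    (a,b,ang)=cv2.minAreaRect(W);C=np.cov(W.T);w,v=np.linalg.eigh(C)
    print("pack",W.mean(0),b,np.degrees(np.arctan2(v[1,1],v[0,1])))
E
```

```text
rim [ 0.59044823 -0.01095391] 0.07621743348239023
rim [ 0.59198533 -0.00492732] 0.0781276736870995
knob [304.05 193.81] [302 192   5   5  21] [ 0.5545 -0.15    0.098 ]
orange [358.   221.44] [355 219   7   6  34] [ 0.4712 -0.3107  0.122 ]
orange [227.91 117.69] [225 115   7   6  35] [ 0.4697 -0.3093  0.122 ]
knob [236.41 160.87] [233 156   8  12  63] [ 0.5523 -0.1535  0.081 ]
holder ((354.229736328125, 222.1216278076172), (21.86506462097168, 21.20747184753418), 9.462322235107422)
[[ 0.44315113 -0.27182657]
 [ 0.50892743 -0.28316447]
 [ 0.49889601 -0.35131033]
 [ 0.43316943 -0.33956727]] [ 0.471036   -0.31146716]
0.0667463106998119 -9.78000065615441
guide [[ 0.5901 -0.1292]
 [ 0.5913 -0.1839]
 [ 0.5237 -0.1841]
 [ 0.5227 -0.1298]] [ 0.55695016 -0.15673325]
pack [598.9839  398.74268] (43.064449310302734, 21.056547164916992) 55.04522499759854
pack [529.5604  340.08224] (21.98790168762207, 39.917755126953125) 115.6439527031394
pack [461.9043  270.33334] (23.156286239624023, 36.106689453125) 168.5577045109046
```

```bash
python3 -m jog '[-28,-37,0,0,0,0,-61,-82,0,0,0,0,-97,-130,0,0,0,0,-133,-180,0,0,0,0,-170,-230,0,0,0,0,-206,-280,0,0,0,0,-243,-330,0,0,0,0,-280,-380,0,0,0,0,-316,-430,0,0,0,0,-353,-480,0,0,0,0]' && python3 -m jog '[-37,-50,0,0,0,0,-74,-100,0,0,0,0,-111,-150,0,0,0,0,-140,-190,0,0,0,0,-170,-230,0,0,0,0,-187,-252,0,0,0,0,-187,-252,0,0,0,0,-187,-252,0,0,0,0]'
python3 - <<'E'
from h import *
d=cam("wrist");save(d,"c_w.png");s,r=tool();print(s["position"],r.as_matrix().round(3).tolist(),s["contact_force"])
print(proj(d,[.471,-.311,.124]))
E
```

```text
clock: 1.6
position: [0.3657, -0.0147, 0.2507]
ee_rot: [0.001, 0.149, 0.989, 0.0]
contact_force: [1.5, 0.7, -0.1]
width: 0.0855
clock: 2.6
position: [0.4697, -0.3076, 0.2501]
ee_rot: [-0.0, 0.148, 0.989, 0.001]
contact_force: [-1.0, 0.3, -0.6]
width: 0.0855
[ 0.46971754 -0.30730901  0.25024293] [[-0.956, 0.293, -0.001], [0.293, 0.956, 0.001], [0.001, 0.001, -1.0]] [ 0.13536152 -0.09467522  0.4940304 ]
[248.98600198 193.2419509 ]
```

View pics/c_w.png

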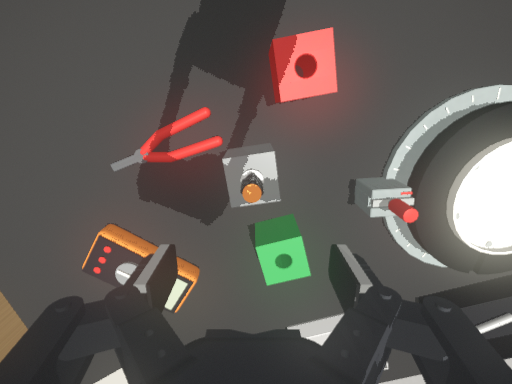

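```bash
python3 - <<'E'
from h import *
d=cam("wrist");save(d,"c_w2.png",(205,135,305,225),7)
for p in [(.471,-.311,.074),(.471,-.311,.124),(.4955,-.26,.074)]: print(proj(d,p))
for uv in [(222,159),(275,149),(281,205),(229,206)]: print(ray(d,uv,.074).round(4))
b=blobs(d,(5,150,120),(20,255,255),30,(235,175,270,210))
for c,s,m in b: 
    print(c,s,ray(d,c,.123)); P=np.argwhere(m)[:,::-1].astype(np.float32);print(cv2.minAreaRect(P))
c=[b for b in blobs(d,(0,120,90),(8,255,255),30,(380,185,425,230))]
for q,s,m in c: print("knob",q,s)
print(ray(d,(404,210),.099))
E
```

```text
[249.28204037 179.83598706]
[248.73500354 193.2047304 ]
[296.82510048 186.78700841]
[ 0.4385 -0.3334  0.074 ]
[ 0.4452 -0.2727  0.074 ]
[ 0.5122 -0.2838  0.074 ]
[ 0.495  -0.3441  0.074 ]
[251.26666667 192.62592593] [242 184  19  19 270] [ 0.47146908 -0.30853115  0.123     ]
((251.00003051757812, 192.50001525878906), (17.677669525146484, 17.677669525146484), 45.0)
knob [403.16551724 210.48045977] [388 199  31  24 435]
[ 0.54809817 -0.15462459  0.099     ]
```

View pics/c_w2.png

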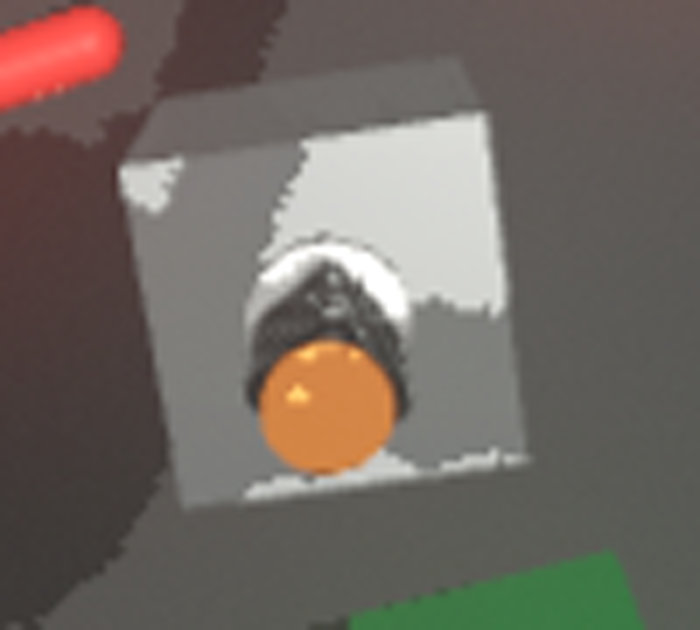

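```bash
python3 - <<'E'
from h import *
d=cam("wrist");s,r=tool()
c=-d["R"].T@d["tvec"];print("cam in tool",r.inv().apply(c-s["position"]), "optical axis in tool",r.inv().apply(d["R"][2]))
f=d["frame"][150:210,225:285].astype(float); f=np.clip((f-20)*2.6,0,255).astype(np.uint8)
cv2.imwrite("pics/c_w3.png",cv2.resize(f[:,:,::-1],None,fx=10,fy=10,interpolation=cv2.INTER_CUBIC))
E
```

```text
cam in tool [ 0.07956975  0.0005207  -0.12247968] optical axis in tool [-3.14337879e-01  5.39848342e-04  9.49311017e-01]
```

View pics/c_w3.png

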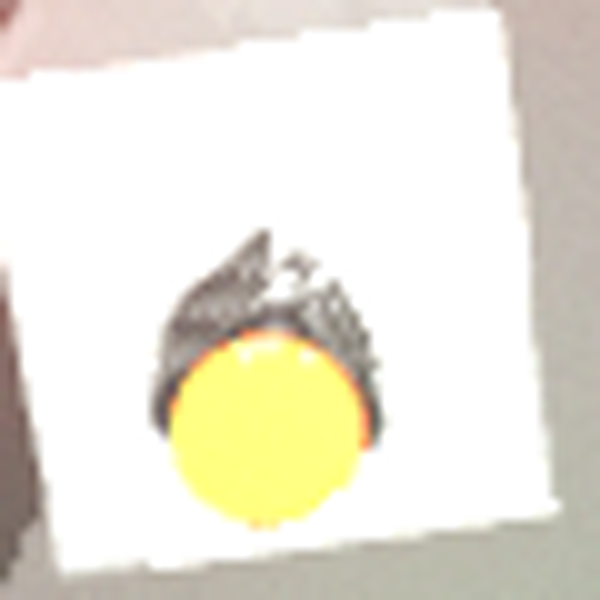

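```bash
python3 -m jog '[25,0,40,0,0,0,60,0,80,0,0,0,60,0,80,0,0,0]'
python3 - <<'E'
from h import *
d=cam("wrist");save(d,"d_w.png")
p=proj(d,[.471,-.309,.1]);print(p);x,y=p.astype(int)
f=d["frame"][max(0,y-45):y+45,x-50:x+50].astype(float); f=np.clip(f*1.6,0,255).astype(np.uint8)
cv2.imwrite("pics/d_w2.png",cv2.resize(f[:,:,::-1],None,fx=7,fy=7,interpolation=cv2.INTER_CUBIC))
E
```

```text
clock: 3.12
position: [0.4072, -0.2856, 0.1666]
ee_rot: [-0.005, 0.148, 0.989, 0.004]
contact_force: [0.4, 0.6, 0.7]
width: 0.0851
[247.20540043 289.44496093]
```

View pics/d_w.png

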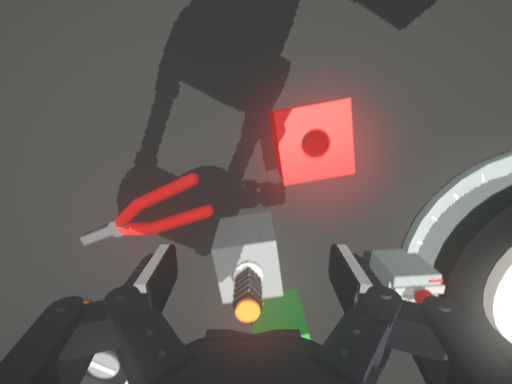

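View pics/d_w2.png

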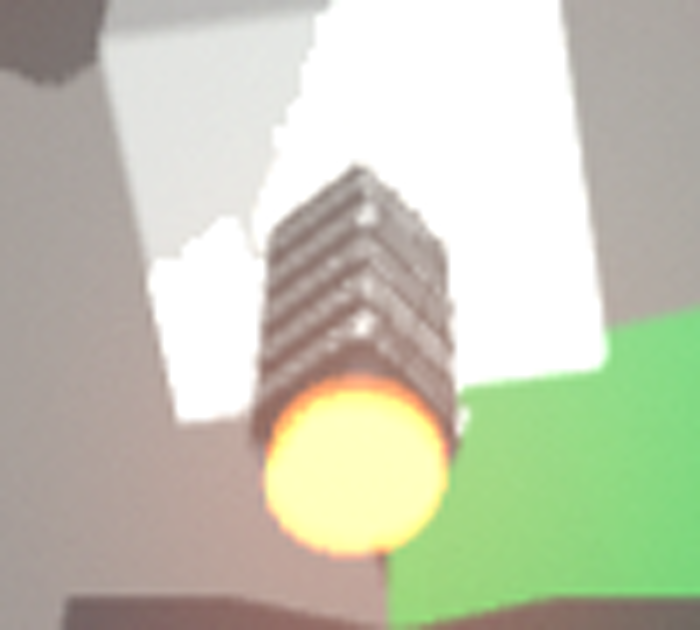

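```bash
python3 - <<'E'
from h import *
d=cam("wrist");s,r=tool()
W=[]
for u,v in [(262,250),(358,165),(450,250)]:
    p=ray(d,(197+u/7,244+v/7),.079);W.append(p);print(p.round(4),proj(d,p))
W=np.array(W)[:,:2];a=W[0]-W[1];b=W[2]-W[1]
for e in(a,b):print(np.linalg.norm(e),np.degrees(np.arctan2(e[1],e[0])))
print("centre",(W[0]+W[2])/2)
m=r.as_matrix();print("tool y yaw",np.degrees(np.arctan2(m[1,1],m[0,1])))
b=blobs(d,(5,150,120),(22,255,255),30,(230,290,265,330))
for c,st,_ in b: print(c,st,ray(d,c,.124))
E
```

```text
[ 0.4789 -0.3267  0.079 ] [234.42857143 279.71428571]
[ 0.47   -0.3103  0.079 ] [248.14285714 267.57142857]
[ 0.4864 -0.3024  0.079 ] [261.28571429 279.71428571]
0.018605645764302122 -61.53642065061294
0.0181703664918099 25.813644373096086
centre [ 0.48262822 -0.31453614]
tool y yaw 72.96055619436582
[248.01428571 294.67142857] [238 291  24  13  70] [ 0.46434162 -0.30799728  0.124     ]
```

```bash
python3 - <<'E'
from h import *
d=cam("wrist");s,r=tool();print(s["position"],s["ee_rot"])
for z in(.074,.079,.1,.124):print(z,proj(d,[.471,-.309,z]))
print(ray(d,(247.7,310.4),.124))
save(d,"e.png",(180,190,320,330),5)
E
```

```text
[ 0.41425846 -0.29160329  0.17175115] [ 0.00171636  0.14811159  0.98896865 -0.00101176]
0.074 [251.33425797 260.93605464]
0.079 [251.30971545 263.91397722]
0.1 [251.19547353 277.77578362]
0.124 [251.03772031 296.9171328 ]
[ 0.48252896 -0.31531184  0.124     ]
```

View pics/e.png

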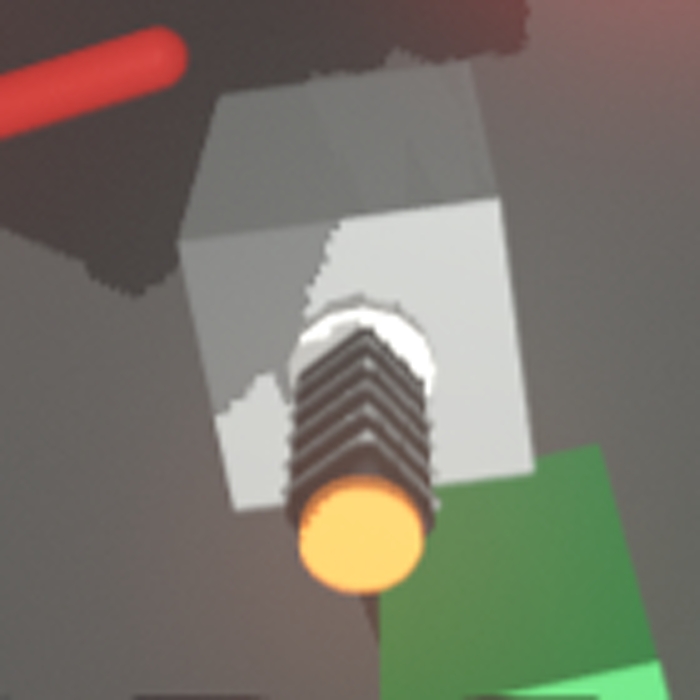

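```bash
python3 - <<'E'
from h import *
d=cam("wrist");s,r=tool();print(s["position"])
W=np.array([ray(d,(180+u/5,190+v/5),.079)[:2] for u,v in [(297,383),(365,330),(427,386)]])
a=W[0]-W[1];b=W[2]-W[1]
for e in(a,b):print(np.linalg.norm(e),np.degrees(np.arctan2(e[1],e[0])))
print("centre",(W[0]+W[2])/2)
print("top",ray(d,(180+361/5,190+535/5),.124))
H=np.array([ray(d,(180+u/5,190+v/5),.074)[:2] for u,v in [(180,240),(498,198),(534,470),(237,510)]])
print(H,H.mean(0))
m=r.as_matrix();print("tool y yaw",np.degrees(np.arctan2(m[1,1],m[0,1])),m.round(4))
E
```

```text
[ 0.4147097  -0.29202321  0.17205915]
0.01717871931931024 -65.25172357326854
0.016819515953287102 27.035141192082936
centre [ 0.47642002 -0.31037796]
top [ 0.47343021 -0.3095366   0.124     ]
[[ 0.43998936 -0.33452742]
 [ 0.44892088 -0.27587847]
 [ 0.50834374 -0.28463473]
 [ 0.50022099 -0.34383186]] [ 0.47436875 -0.30971812]
tool y yaw 72.97045588012074 [[-0.9561  0.2929  0.0036]
 [ 0.2929  0.9562 -0.0031]
 [-0.0044 -0.0019 -1.    ]]
```

```bash
python3 - <<'E'
from h import *
s,r=tool();print(s["qpos"].round(3))
print(togo([.4725,-.31,.172]))
E
```

```text
[-0.751  0.231  1.774  0.     1.131 -2.025]
[-60.52034466  -0.26372308   0.32520628]
```

```bash
python3 -m jog '[-15,0,0,0,0,10,-30,0,0,0,0,20,-45,0,0,0,0,30,-60,0,0,0,0,40,-60,0,0,0,0,47,-60,0,0,0,0,47,-60,0,0,0,0,47,-60,0,0,0,0,47]'
python3 - <<'E'
from h import *
d=cam("wrist");s,r=tool();print(s["position"],s["qpos"].round(3),s["contact_force"]);save(d,"f.png")
m=r.as_matrix();print("tool y yaw",np.degrees(np.arctan2(m[1,1],m[0,1])),m.round(4))
print(togo([.4725,-.31,.104]),proj(d,[.4725,-.31,.124]))
E
```

```text
clock: 4.32
position: [0.4704, -0.3086, 0.1706]
ee_rot: [0.0, 0.53, 0.848, -0.0]
contact_force: [-0.3, -0.2, 1.0]
width: 0.0858
[ 0.47026006 -0.30857311  0.17052875] [-0.704  0.313  1.659  0.     1.17  -1.158] [-0.16914437 -0.62966201  0.14720679]
tool y yaw 25.97871036740497 [[-4.38e-01  8.99e-01  4.00e-04]
 [ 8.99e-01  4.38e-01 -2.00e-04]
 [-4.00e-04  3.00e-04 -1.00e+00]]
[-2.23725498  1.36909744 66.53005852] [252.56548149 229.30496722]
```

View pics/f.png

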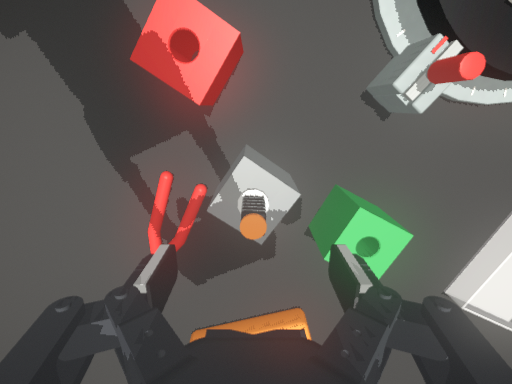

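```bash
python3 -m jog '[-1,1,20,0,0,0,-1,1,40,0,0,0,-1,1,55,0,0,0,-1,1,66,0,0,0,-1,1,66,0,0,0,-1,1,66,0,0,0]' 0 && python3 -m jog '[0,0,0,0,0,0,0,0,0,0,0,0,0,0,0,0,0,0,0,0,0,0,0,0,0,0,0,0,0,0,0,0,0,0,0,0]' 1 60
python3 - <<'E'
from h import *
d=cam("wrist");s,r=tool();print(s["position"],s["contact_force"],s["moment"],s["width"]);save(d,"g.png")
E
```

```text
clock: 5.12
position: [0.4719, -0.3093, 0.1047]
ee_rot: [0.0, 0.53, 0.848, -0.0]
contact_force: [0.4, 0.1, 0.3]
width: 0.0857
clock: 5.88
position: [0.4715, -0.309, 0.1045]
ee_rot: [0.0, 0.53, 0.848, 0.0]
contact_force: [-1.3, 0.8, 3.1]
width: 0.0171
[ 0.47154122 -0.30897845  0.1044907 ] [-0.45669186 -0.01658439  3.01841503] [0.04480852 0.07396673 0.02475975] 0.01763659444689729
```

View pics/g.png

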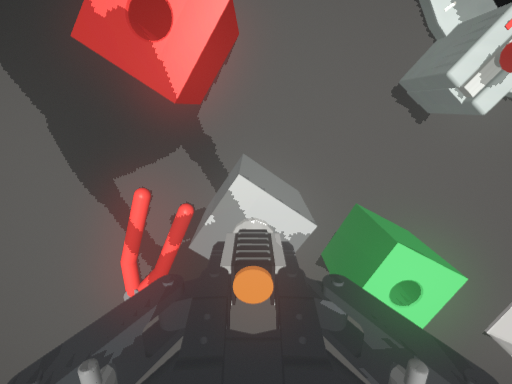

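```bash
python3 -m jog '[0,0,-10,0,0,0,0,0,-30,0,0,0,0,0,-60,0,0,0,0,0,-90,0,0,0,0,0,-120,0,0,0,0,0,-120,0,0,0,0,0,-120,0,0,0,0,0,-120,0,0,0]'
python3 - <<'E'
from h import *
d=cam("wrist");s,r=tool();print(s["position"],s["contact_force"],s["moment"],s["width"],s["qpos"].round(3));save(d,"h.png")
ax=np.array([.5905,-.009]); 
for c,st,m in blobs(d,(0,120,90),(8,255,255),60): print(c,st)
for th in (0,22,30,60,90,120,150,155):
    a=np.radians(-104.4+th); p=np.r_[ax+.095*np.array([np.cos(a),np.sin(a)]),s["position"][2]]
    print(th,p.round(4),togo(p).round(1))
E
```

```text
clock: 6.92
position: [0.4708, -0.3084, 0.2228]
ee_rot: [-0.001, 0.53, 0.848, 0.0]
contact_force: [0.2, -0.6, -1.2]
width: 0.0171
[ 0.47089863 -0.30844674  0.22281627] [ 0.96338466  0.72981756 -0.89490385] [ 0.05609392 -0.00704625 -0.01983578] 0.017481325712998014 [-0.704  0.276  1.575  0.     1.294 -1.156]
[200.2204461   59.68977695] [ 154    7   91  101 5380]
[414.43828017  76.08044383] [394  64  41  24 721]
[182.5141481  203.44551475] [ 162  162   52   80 1661]
0 [ 0.5669 -0.101   0.2228] [144.6 177.    0.2]
22 [ 0.6031 -0.1032  0.2228] [1.268e+02 2.086e+02 1.000e-01]
30 [ 0.616  -0.1005  0.2228] [1.235e+02 2.215e+02 1.000e-01]
60 [ 0.6584 -0.0755  0.2228] [127.5 270.5   0. ]
90 [ 0.6825 -0.0326  0.2228] [1.555e+02 3.109e+02 1.000e-01]
120 [0.682  0.0165 0.2228] [1.999e+02 3.320e+02 2.000e-01]
150 [0.657  0.0589 0.2228] [2.489e+02 3.280e+02 3.000e-01]
155 [0.6508 0.0644 0.2228] [2.566e+02 3.249e+02 3.000e-01]
```

View pics/h.png

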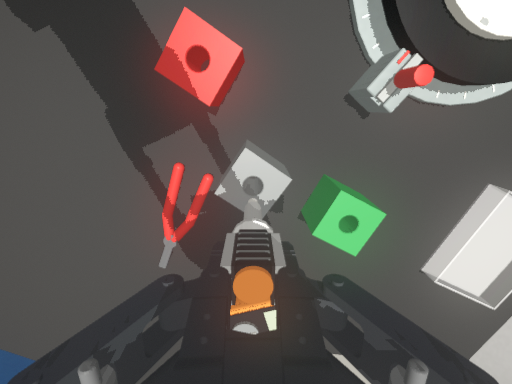

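```bash
python3 -m jog '[15,25,0,0,0,0,45,75,0,0,0,0,75,125,0,0,0,0,100,165,0,0,0,0,118,195,0,0,0,0,127,209,0,0,0,0,127,209,0,0,0,0,127,209,0,0,0,0]'
python3 - <<'E'
from h import *
d=cam("wrist");s,r=tool();print(s["position"],s["contact_force"]);save(d,"i.png")
E
```

```text
clock: 7.98
position: [0.6032, -0.1045, 0.224]
ee_rot: [-0.0, 0.531, 0.848, -0.001]
contact_force: [0.6, -0.0, -1.4]
width: 0.0174
[ 0.60315325 -0.10461911  0.22414321] [-0.34976683  0.02460789  0.47057979]
```

View pics/i.png

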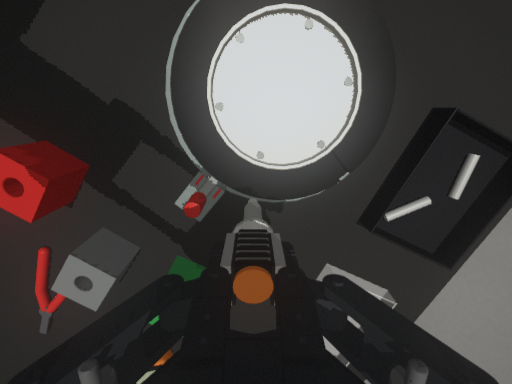

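```bash
python3 - <<'E'
from h import *
d=cam("wrist")
hsv=cv2.cvtColor(d["frame"],cv2.COLOR_RGB2HSV);m=((hsv[...,2]>110)&(hsv[...,1]<60)).astype(np.uint8);m[:, :200]=0;m[175:]=0;m[:,368:]=0
m=cv2.morphologyEx(m,cv2.MORPH_CLOSE,np.ones((5,5)))
n,l,s,c=cv2.connectedComponentsWithStats(m);i=1+np.argmax(s[1:,4]);print(s[i])
cs,_=cv2.findContours((l==i).astype(np.uint8),0,1);q=cv2.convexHull(max(cs,key=len))[:,0]
P=np.array([ray(d,p,.07)[:2] for p in q])
for _ in range(4):
    A=np.c_[2*P,np.ones(len(P))];x=np.linalg.lstsq(A,(P**2).sum(1),rcond=None)[0];rr=np.sqrt(x[2]+x[0]**2+x[1]**2);e=abs(np.hypot(*(P-x[:2]).T)-rr);P=P[e<.002]
print(x[:2],rr,len(P))
ax=x[:2]
for uv,z,n in [((343,172),.057,"notch"),((195,210),.081,"knob~"),((192,203),.099,"knobtop")]:
    p=ray(d,uv,z)[:2];v=p-ax;print(n,p,np.hypot(*v),np.degrees(np.arctan2(v[1],v[0])))
for c,st,mm in blobs(d,(0,120,60),(8,255,255),60,(170,185,215,225)): 
    p=ray(d,c,.085)[:2];v=p-ax;print(c,st,p,np.hypot(*v),np.degrees(np.arctan2(v[1],v[0])))
f=d["frame"][0:215,160:400].astype(float); f=np.clip(f*3,0,255).astype(np.uint8)
cv2.imwrite("pics/i2.png",cv2.resize(f[:,:,::-1],None,fx=3,fy=3,interpolation=cv2.INTER_CUBIC)[:600])
E
```

```text
[  207     3   155   167 20271]
[ 0.59154817 -0.00840912] 0.0754599214280134 62
notch [ 0.69108476 -0.05096518] 0.10825224984075922 -23.148733950792337
knob~ [ 0.55985905 -0.15477959] 0.1497615288796043 -102.21596859407109
knobtop [ 0.55500573 -0.14078872] 0.13733065394330252 -105.4317865166912
[194.67336683 204.63567839] [184 192  22  26 398] [ 0.55741376 -0.14742648] 0.14314672083187857 -103.79552052316187
```

View pics/i2.png

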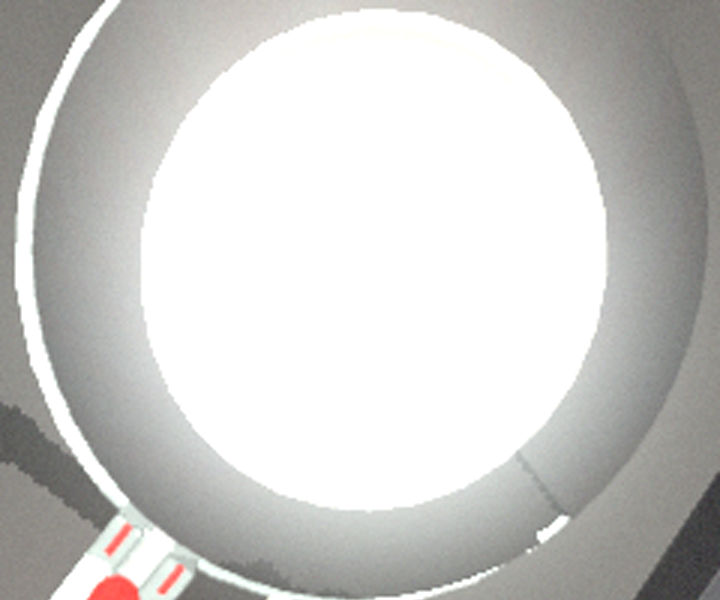

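```bash
python3 - <<'E'
from h import *
d=cam("wrist");ax=np.array([.5913,-.0088])
for u,v in [(520,455),(545,488),(567,516),(537,540),(553,530)]:
    p=ray(d,(160+u/3,v/3),.057)[:2];w=p-ax;print(np.hypot(*w),np.degrees(np.arctan2(w[1],w[0])))
s,r=tool();print(s["position"])
for th in (45,50,55,60,65,70,75,80,90):
    a=np.radians(-104.2+th); p=np.r_[ax+.095*np.array([np.cos(a),np.sin(a)]),.150]
    print(th,p.round(4),togo(p).round(1))
E
```

```text
0.08294612030040273 -19.23143019118986
0.09894453083879072 -19.95520215994374
0.11306795276429031 -20.30986737947581
0.1135057813284228 -27.31098874547789
0.11396265762691457 -23.876116330088635
[ 0.60334249 -0.10459352  0.22435121]
45 [ 0.6399 -0.0904  0.15  ] [-3.2 39.2 74.3]
50 [ 0.6469 -0.0859  0.15  ] [-2.1 47.4 74.3]
55 [ 0.6534 -0.0807  0.15  ] [-0.3 55.5 74.3]
60 [ 0.6594 -0.075   0.15  ] [ 2.2 63.4 74.3]
65 [ 0.6649 -0.0688  0.15  ] [ 5.3 71.  74.3]
70 [ 0.6699 -0.0622  0.15  ] [ 9.2 78.4 74.3]
75 [ 0.6742 -0.0551  0.15  ] [13.6 85.4 74.3]
80 [ 0.678  -0.0477  0.15  ] [18.7 92.  74.3]
90 [ 0.6834 -0.0321  0.15  ] [ 30.4 103.7  74.3]
```

```bash
python3 -m jog '[-1,20,10,0,0,0,-2,42,35,0,0,0,-2,47,55,0,0,0,-2,47,64,0,0,0,-2,47,64,0,0,0,-2,47,64,0,0,0]';python3 -m jog '[0,0,4,0,0,0,0,0,8,0,0,0,0,0,8,0,0,0,0,0,8,0,0,0]';python3 -m jog '[0,0,3,0,0,0,0,0,6,0,0,0,0,0,6,0,0,0,0,0,6,0,0,0]'
python3 - <<'E'
from h import *
for _ in range(3):
  d=cam("wrist");s,r=tool();print(s["position"],s["contact_force"].round(2))
save(d,"j.png")
E
```

```text
clock: 8.88
position: [0.6475, -0.0848, 0.1611]
ee_rot: [0.001, 0.53, 0.848, 0.0]
contact_force: [0.1, -0.2, -0.0]
width: 0.0172
clock: 9.38
position: [0.6472, -0.0847, 0.1528]
ee_rot: [0.0, 0.53, 0.848, 0.0]
contact_force: [0.5, 0.3, 1.3]
width: 0.0173
clock: 9.88
position: [0.6472, -0.0847, 0.1465]
ee_rot: [0.0, 0.53, 0.848, 0.0]
contact_force: [0.8, -0.5, 2.2]
width: 0.0174
[ 0.64725563 -0.08470989  0.14649212] [-0.53 -1.39  1.99]
[ 0.64726306 -0.08471341  0.14649256] [-0.5  -1.07  2.63]
[ 0.64725258 -0.08466278  0.14645398] [-0.41 -0.92  2.35]
```

View pics/j.png

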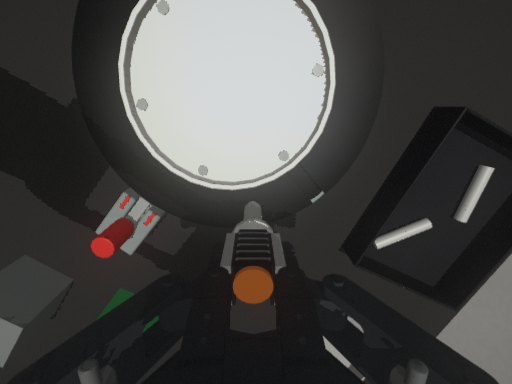

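```bash
python3 -m jog '[0.8,4,0,0,0,0,1.8,8,0,0,0,0,3,12,0,0,0,0,4.3,16,0,0,0,0,5.8,20,0,0,0,0,7.4,23.6,0,0,0,0,7.4,23.6,0,0,0,0]'; python3 -m jog '[1.8,3.7,0,0,0,0,3.9,7.4,0,0,0,0,3.9,7.4,0,0,0,0,3.9,7.4,0,0,0,0]'
python3 - <<'E'
from h import *
for _ in range(3):
  d=cam("wrist");s,r=tool();print(s["position"],s["contact_force"].round(2))
save(d,"k.png",(180,100,400,320),3)
E
```

```text
clock: 10.9
position: [0.6656, -0.0671, 0.1463]
ee_rot: [0.0, 0.53, 0.848, 0.0]
contact_force: [0.3, -0.1, 3.2]
width: 0.0171
clock: 11.4
position: [0.6703, -0.0605, 0.1464]
ee_rot: [0.0, 0.53, 0.848, 0.0]
contact_force: [-0.5, -0.2, 3.1]
width: 0.0174
[ 0.67029231 -0.06058628  0.14637671] [-0.12 -0.1   2.  ]
[ 0.67025566 -0.06061515  0.14640285] [ 0.55 -0.23  2.72]
[ 0.67025382 -0.06066713  0.14641581] [ 0.11 -0.39  1.83]
```

View pics/k.png

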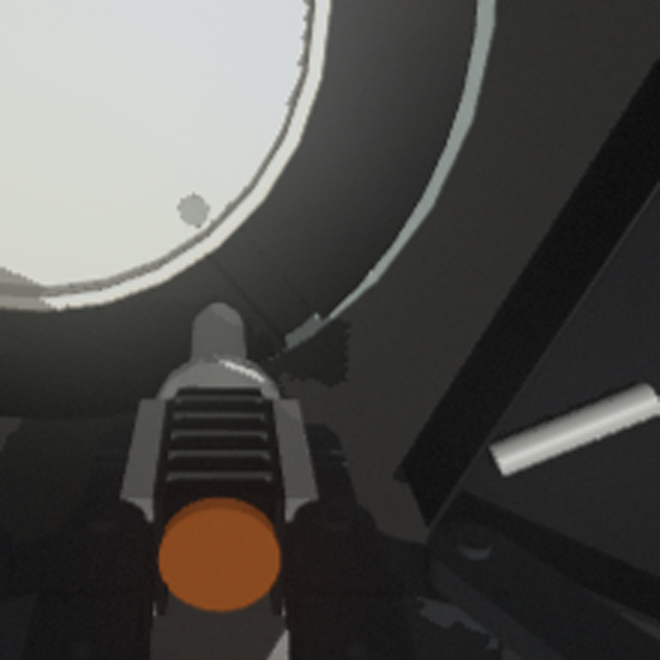

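```bash
python3 - <<'E'
from h import *
d=cam("wrist");ax=np.array([.5913,-.0088])
for u,v in [(240,295),(285,345),(265,262),(318,315)]:
    p=ray(d,(180+u/3,100+v/3),.057)[:2];w=p-ax;print(p,np.hypot(*w),np.degrees(np.arctan2(w[1],w[0])))
s,r=tool();w=s["position"][:2]-ax;print(np.hypot(*w),np.degrees(np.arctan2(w[1],w[0])))
for a in (-29,-27,-25,-24,-22,-20,-14):
    t=np.radians(a); p=np.r_[ax+.095*np.array([np.cos(t),np.sin(t)]),s["position"][2]];print(a,togo(p).round(1))
E
```

```text
[ 0.67453212 -0.05191194] 0.09373486539037282 -27.382906458633627
[ 0.69300825 -0.05992362] 0.11383405980722693 -26.686377316505578
[ 0.67646189 -0.04015091] 0.09074924892068735 -20.21033048380233
[ 0.6972014 -0.0476128] 0.11278980222126633 -20.12785698303007
0.09443648415915283 -33.32425036981522
-29 [3.4 6.3 0. ]
-27 [5.4 9.  0. ]
-25 [ 7.4 11.6  0. ]
-24 [ 8.5 12.9  0. ]
-22 [10.6 15.4  0. ]
-20 [12.9 17.8  0. ]
-14 [20.2 24.6  0. ]
```

```bash
python3 -m jog '[1.7,3.2,0,0,0,0,3.4,6.3,0,0,0,0,5.4,9,0,0,0,0,7.4,11.6,0,0,0,0,8.5,12.9,0,0,0,0,8.5,12.9,0,0,0,0,8.5,12.9,0,0,0,0]'
python3 - <<'E'
from h import *
for _ in range(3):
  d=cam("wrist");s,r=tool();print(s["position"],s["contact_force"].round(2),s["moment"].round(3))
save(d,"l.png",(180,100,400,320),3)
E
```

```text
clock: 12.48
position: [0.6777, -0.0474, 0.1459]
ee_rot: [-0.0, 0.53, 0.848, -0.0]
contact_force: [-0.9, 0.3, -1.7]
width: 0.0174
[ 0.67774271 -0.04752252  0.14599249] [-0.1  -0.46 -1.2 ] [ 0.022  0.034 -0.023]
[ 0.67778595 -0.04759087  0.14608811] [-0.36  1.26 -1.32] [-0.026  0.006  0.004]
[ 0.67778464 -0.04760365  0.14615971] [ 0.34 -0.58 -1.9 ] [0.027 0.064 0.014]
```

View pics/l.png

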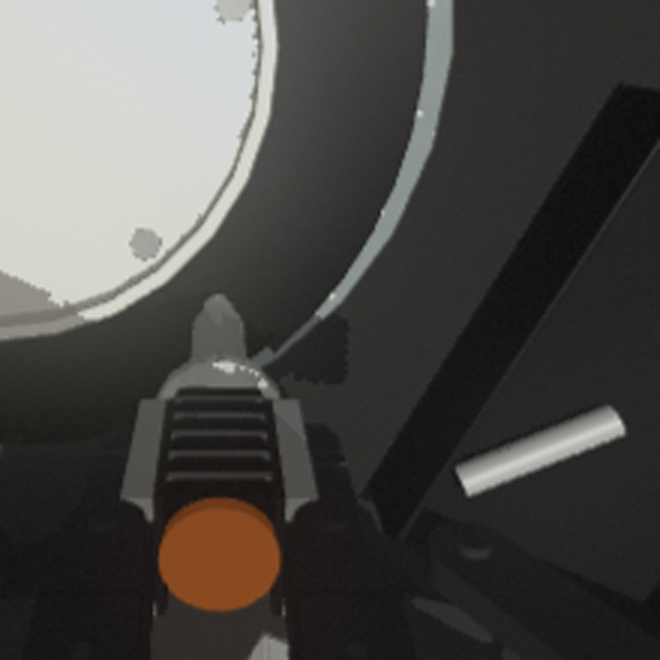

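Vertical force fell from +2.5 N to −1.4 N, so the tip has dropped into the keyway. I'll hold it there for a second.

```bash
python3 -m jog '[0,0,0,0,0,0,0,0,0,0,0,0,0,0,0,0,0,0,0,0,0,0,0,0,0,0,0,0,0,0,0,0,0,0,0,0,0,0,0,0,0,0,0,0,0,0,0,0,0,0,0,0,0,0]'
python3 - <<'E'
from h import *
T=cam("top");ax=np.array([.5913,-.0088])
s,r=tool();w=s["position"][:2]-ax;a0=np.degrees(np.arctan2(w[1],w[0]));print(np.hypot(*w),a0,s["position"])
save(T,"m_top.png",(215,140,325,240),6)
m=r.as_matrix();P0=s["position"]
for da in list(range(0,-90,-5))+[-76,-78,-79,-80,-81,-82,-84,-90]:
    t=np.radians(-24.6+da); p=np.r_[ax+.095*np.array([np.cos(t),np.sin(t)]),P0[2]];print(da,togo(p).round(1))
E
```

```text
clock: 13.75
position: [0.6779, -0.0476, 0.1463]
ee_rot: [0.0, 0.53, 0.848, 0.0]
contact_force: [-0.4, 0.2, -0.9]
width: 0.0171
0.09487736523633149 -24.110588260194074 [ 0.67790014 -0.04755732  0.14630904]
0 [-0.6 -0.5 -0. ]
-5 [-5.6 -7.2 -0. ]
-10 [-10.  -14.2  -0. ]
-15 [-13.7 -21.6  -0. ]
-20 [-16.8 -29.3  -0. ]
-25 [-19.3 -37.2  -0. ]
-30 [-21.  -45.3  -0. ]
-35 [-22.  -53.5  -0. ]
-40 [-22.3 -61.8  -0. ]
-45 [-21.8 -70.1  -0. ]
-50 [-20.7 -78.3  -0. ]
-55 [-18.8 -86.4  -0. ]
-60 [-16.2 -94.3  -0. ]
-65 [ -13.  -101.9   -0. ]
-70 [  -9.1 -109.2   -0. ]
-75 [  -4.6 -116.1   -0. ]
-80 [   0.5 -122.7   -0. ]
-85 [   6.2 -128.7   -0. ]
-76 [  -3.6 -117.5   -0. ]
-78 [  -1.6 -120.1   -0. ]
-79 [  -0.5 -121.4   -0. ]
-80 [   0.5 -122.7   -0. ]
-81 [   1.6 -123.9   -0. ]
-82 [   2.7 -125.2   -0. ]
-84 [   5.  -127.6   -0. ]
-90 [  12.4 -134.3   -0. ]
```

View pics/m_top.png

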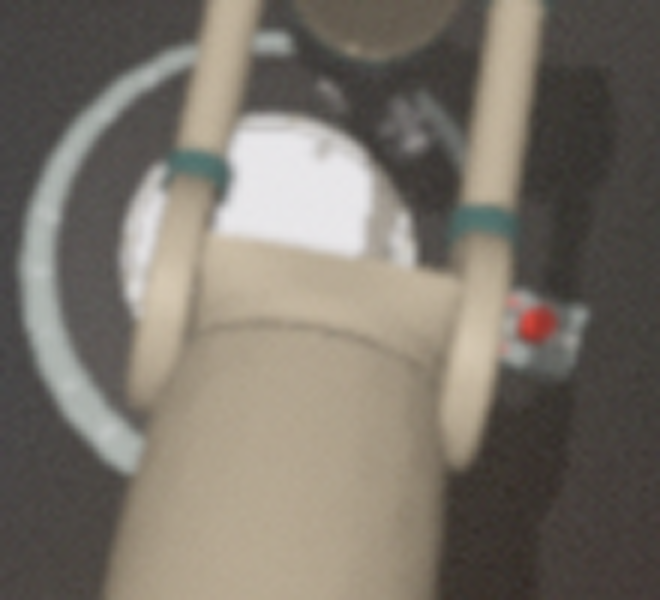

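```bash
python3 -m jog '[-5.6,-7.2,0,0,0,0,-10,-14.2,0,0,0,0,-13.7,-21.6,0,0,0,0,-16.8,-29.3,0,0,0,0,-19.3,-37.2,0,0,0,0,-21,-45.3,0,0,0,0,-22,-53.5,0,0,0,0,-22.3,-61.8,0,0,0,0,-22.3,-61.8,0,0,0,0,-22.3,-61.8,0,0,0,0]'
python3 - <<'E'
from h import *
ax=np.array([.5913,-.0088])
for _ in range(3):
  d=cam("wrist");s,r=tool();print(s["position"],s["contact_force"].round(2),s["moment"].round(3))
w=s["position"][:2]-ax;print(np.hypot(*w),np.degrees(np.arctan2(w[1],w[0])))
save(d,"n.png")
E
```

```text
clock: 15.05
position: [0.6313, -0.0954, 0.1462]
ee_rot: [-0.0, 0.53, 0.848, -0.001]
contact_force: [0.2, 0.4, -0.8]
width: 0.0174
[ 0.63153792 -0.09515518  0.14622304] [ 0.89 -0.16 -1.21] [ 0.038 -0.042  0.027]
[ 0.63167741 -0.09502664  0.14617529] [-0.37  0.51 -1.38] [-0.025  0.015 -0.025]
[ 0.63180043 -0.09491474  0.14619698] [-0.25  0.36 -1.16] [ 0.027  0.028 -0.009]
0.09516318941371035 -64.81203415758357
```

View pics/n.png

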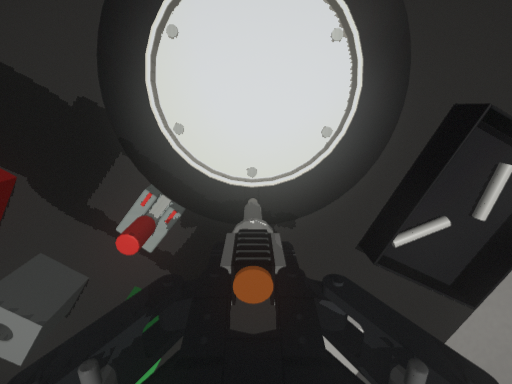

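```bash
python3 - <<'E'
from h import *
ax=np.array([.5913,-.0088])
d=cam("wrist");save(d,"n2.png",(105,175,195,265),8)
for uv in [(252,172),(326.5,131),(179,128),(172,31),(337,34)]:
    p=ray(d,uv,.060)[:2];w=p-ax;a=np.degrees(np.arctan2(w[1],w[0]));print(np.hypot(*w).round(4),a.round(2),(a%60).round(2))
E
```

```text
0.0655 -64.47 55.53
0.0658 -4.33 55.67
0.0643 -125.3 54.7
0.0652 174.37 54.37
0.0667 54.93 54.93
```

View pics/n2.png

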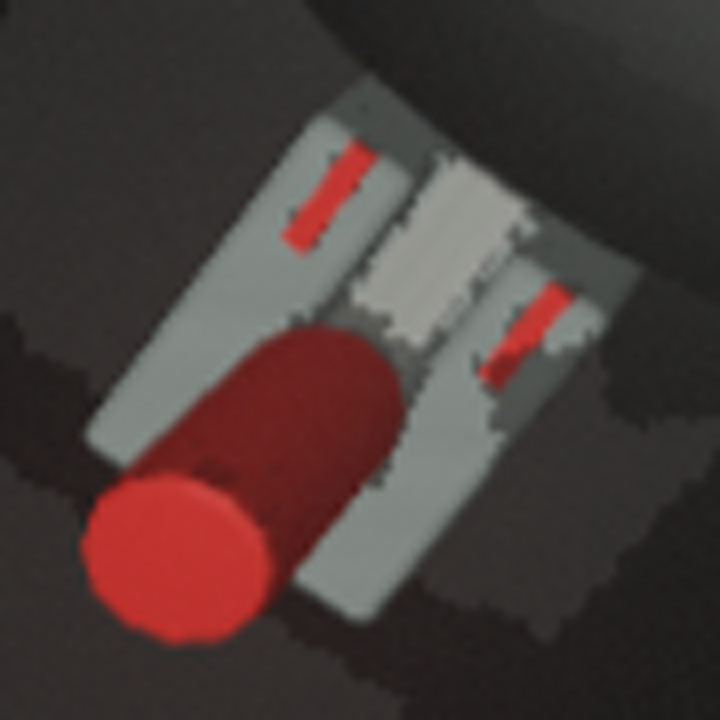

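```bash
python3 - <<'E'
from h import *
ax=np.array([.5913,-.0088]);ang=lambda w:np.degrees(np.arctan2(w[1],w[0]))
d=cam("wrist")
C=np.array([ray(d,(105+u/8,175+v/8),.057)[:2] for u,v in [(320,112),(605,315),(365,622),(88,435)]])
print(C.round(4));f=(C[0]+C[1])/2-ax;b=(C[2]+C[3])/2-ax
print("front",np.hypot(*f),ang(f),"back",np.hypot(*b),ang(b),"dir",ang(b-f),"sides",ang(C[3]-C[0]),ang(C[2]-C[1]))
kt=ray(d,(105+178/8,175+560/8),.099)[:2]-ax;print("knob",kt+ax,np.hypot(*kt),ang(kt))
E
```

```text
[[ 0.5459 -0.1208]
 [ 0.5809 -0.1292]
 [ 0.57   -0.1764]
 [ 0.5349 -0.1675]]
front 0.11948732648656714 -103.5020080345341 back 0.16770092133433262 -103.38292484780209 dir -103.08780643948373 sides -103.1758503720638 -103.00061521110118
knob [ 0.55833825 -0.14713554] 0.14220828821328707 -103.4021851991503
```

```bash
python3 -m jog '[0.5,-8.3,0,0,0,0,1.6,-16.5,0,0,0,0,3.5,-24.6,0,0,0,0,6.1,-32.5,0,0,0,0,9.3,-40.1,0,0,0,0,13.2,-47.4,0,0,0,0,17.7,-54.3,0,0,0,0,22.8,-60.9,0,0,0,0,22.8,-60.9,0,0,0,0,22.8,-60.9,0,0,0,0]'
python3 - <<'E'
from h import *
ax=np.array([.5913,-.0088])
for _ in range(3):
  d=cam("wrist");s,r=tool();print(s["position"],s["contact_force"].round(2),s["moment"].round(3))
w=s["position"][:2]-ax;print(np.hypot(*w),np.degrees(np.arctan2(w[1],w[0])))
save(d,"o.png")
E
```

```text
clock: 16.55
position: [0.5663, -0.1008, 0.146]
ee_rot: [-0.001, 0.53, 0.848, -0.001]
contact_force: [0.3, -0.6, -0.5]
width: 0.0169
[ 0.56659224 -0.10077541  0.14600805] [-0.18 -0.01 -1.41] [-0.011  0.012 -0.051]
[ 0.56677813 -0.10078242  0.14596153] [ 0.09  0.1  -0.92] [ 0.011  0.032 -0.003]
[ 0.56698655 -0.10080513  0.14602031] [-0.32 -0.62 -1.47] [ 0.001 -0.015  0.021]
0.09516348256316494 -104.80270157819801
```

View pics/o.png

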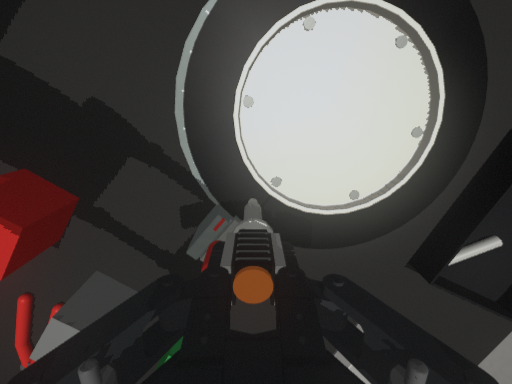

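```bash
cat >> h.py <<'E'
def screws(d,uvs,ax=np.array([.5913,-.0088])):
    for uv in uvs:
        p=ray(d,uv,.060)[:2];w=p-ax;a=np.degrees(np.arctan2(w[1],w[0]));print(np.hypot(*w).round(4),a.round(2),(a%60).round(2))
E
python3 - <<'E'
from h import *
d=cam("wrist");s,r=tool();print(s["position"])
screws(d,[(276,181),(354,194.5),(417,132),(401,42),(309,23),(248.5,101.5)])
E
```

```text
[ 0.56709806 -0.10076535  0.14602377]
0.0651 -104.03 15.97
0.0657 -43.36 16.64
0.0665 16.63 16.63
0.0661 75.88 15.88
0.066 135.74 15.74
0.0649 -164.17 15.83
```

```bash
python3 -m jog '[0,0,-10,0,0,0,0,0,-35,0,0,0,0,0,-60,0,0,0,0,0,-60,0,0,0,0,0,-60,0,0,0]'
python3 - <<'E'
from h import *
d=cam("wrist");s,r=tool();print(s["position"],s["contact_force"]);save(d,"p.png")
for rr in (.178,.145):
  print(togo([.5913-.2334*rr,-.0088-.9724*rr,s["position"][2]]))
E
```

```text
clock: 17.38
position: [0.5668, -0.1006, 0.2058]
ee_rot: [-0.0, 0.53, 0.848, -0.0]
contact_force: [0.4, 0.4, -1.5]
width: 0.0171
[ 0.56658716 -0.10057748  0.20528672] [ 0.32404357 -0.22077822 -1.33084257]
[-6.57566445e+01 -5.07017045e+01 -2.01904757e-02]
[-4.02688408e+01 -2.97395369e+01 -1.42501515e-02]
```

View pics/p.png

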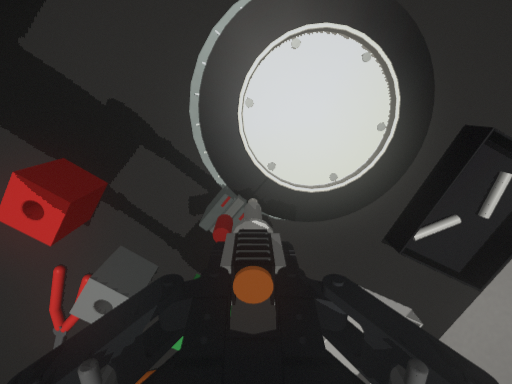

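```bash
python3 -m jog '[0,0,-15,0,0,0,-30,-23,-15,0,0,0,-66,-51,-15,0,0,0,-66,-51,-15,0,0,0,-66,-51,-15,0,0,0]'; python3 -m jog '[0,0,20,0,0,0,0,0,45,0,0,0,0,0,60,0,0,0,0,0,60,0,0,0,0,0,60,0,0,0]'
python3 - <<'E'
from h import *
d=cam("wrist");s,r=tool();print(s["position"],s["contact_force"]);save(d,"q.png")
screws(d,[]);print(togo([.5913-.2334*.145,-.0088-.9724*.145,s["position"][2]]))
E
```

```text
clock: 18.05
position: [0.5503, -0.1823, 0.2214]
ee_rot: [-0.0, 0.531, 0.848, 0.0]
contact_force: [-0.8, -0.2, -0.8]
width: 0.0175
clock: 18.68
position: [0.551, -0.1824, 0.1621]
ee_rot: [0.001, 0.53, 0.848, 0.0]
contact_force: [-0.3, 0.4, -0.4]
width: 0.0173
[ 0.55110197 -0.18255494  0.16232351] [-0.74046651 -0.55019277 -0.83520758]
[ 2.66710042e+01  2.00514620e+01 -1.21649349e-02]
```

View pics/q.png

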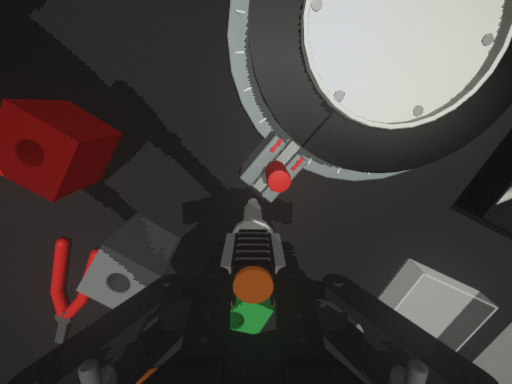

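```bash
python3 - <<'E'
from h import *
d=cam("wrist");f=np.clip(d["frame"][70:210,230:370].astype(float)*2,0,255).astype(np.uint8)
cv2.imwrite("pics/q2.png",cv2.resize(f[:,:,::-1],None,fx=5,fy=5,interpolation=cv2.INTER_CUBIC)[:600])
screws(d,[(340,96),(418.5,110.5),(488,40),(316,4)])
E
```

```text
0.0655 -102.92 17.08
0.0664 -43.16 16.84
0.0669 16.03 16.03
0.0659 -163.97 16.03
```

View pics/q2.png

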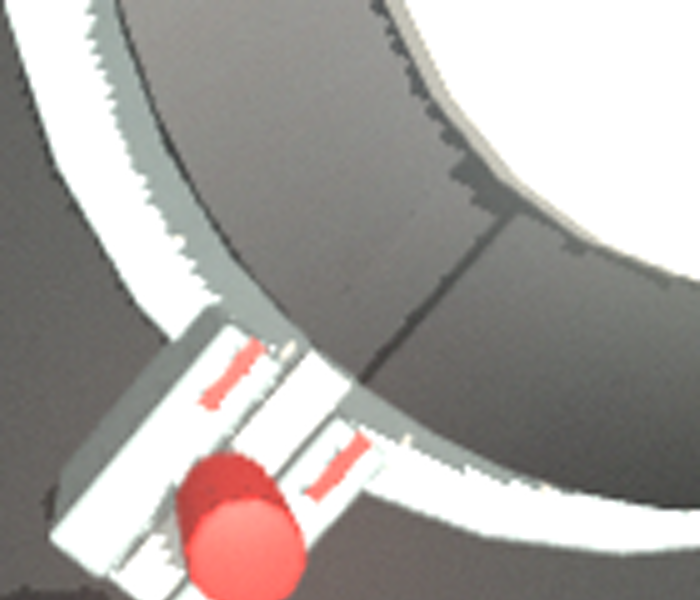

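```bash
python3 -m jog '[6,4.5,0,0,0,0,12,9,0,0,0,0,15,11.3,0,0,0,0,18,13.5,0,0,0,0,21,15.8,0,0,0,0,23,17.3,0,0,0,0,23,17.3,0,0,0,0]';  python3 -m jog '[1,0.8,0,0,0,0,2,1.5,0,0,0,0,3,2.2,0,0,0,0,3.7,2.8,0,0,0,0,3.7,2.8,0,0,0,0,3.7,2.8,0,0,0,0]'
python3 - <<'E'
from h import *
d=cam("wrist");s,r=tool();print(s["position"],s["contact_force"],s["moment"]);save(d,"r.png",(150,60,400,250),3)
w=s["position"][:2]-[.5913,-.0088];print(np.hypot(*w),np.degrees(np.arctan2(w[1],w[0])))
E
```

```text
clock: 19.65
position: [0.5562, -0.154, 0.1614]
ee_rot: [0.0, 0.53, 0.848, 0.0]
contact_force: [-0.1, -1.3, 0.3]
width: 0.0171
clock: 20.4
position: [0.5567, -0.1496, 0.1612]
ee_rot: [-0.0, 0.53, 0.848, 0.0]
contact_force: [0.3, -1.6, -0.1]
width: 0.0171
[ 0.5566469  -0.14955822  0.16119614] [ 0.66170492 -1.99828597 -0.39114538] [-0.43303862 -0.23768772 -0.04406627]
0.14496107798564167 -103.83053913413319
```

View pics/r.png

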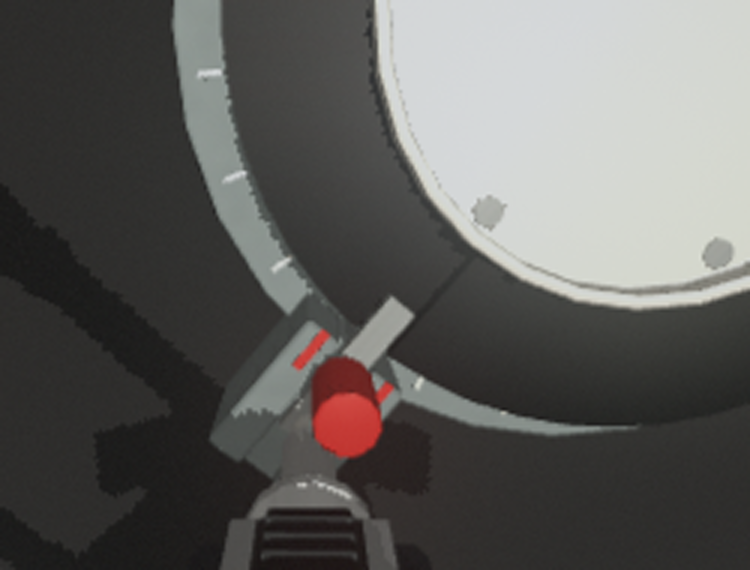

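```bash
python3 -m jog '[0.8,0.6,0,0,0,0,1.6,1.2,0,0,0,0,1.6,1.2,0,0,0,0,1.6,1.2,0,0,0,0]';  python3 -m jog '[0.8,0.6,0,0,0,0,1.6,1.2,0,0,0,0,1.6,1.2,0,0,0,0,1.6,1.2,0,0,0,0]'
python3 - <<'E'
from h import *
d=cam("wrist");s,r=tool();print(s["position"],s["contact_force"],s["moment"])
w=s["position"][:2]-[.5913,-.0088];print(np.hypot(*w),np.degrees(np.arctan2(w[1],w[0])))
E
```

```text
clock: 20.95
position: [0.5567, -0.149, 0.1613]
ee_rot: [0.0, 0.53, 0.848, -0.001]
contact_force: [-0.2, -5.2, -1.0]
width: 0.0173
clock: 21.45
position: [0.5568, -0.1485, 0.1613]
ee_rot: [0.001, 0.53, 0.848, -0.003]
contact_force: [-1.2, -8.7, -1.6]
width: 0.0176
[ 0.55681817 -0.14852814  0.1613295 ] [-0.06500513 -8.73943395 -1.25328749] [-1.99311417  0.26428859 -0.02183693]
0.14391994254008475 -103.8623660052594
```

```bash
python3 -m jog '[-3,-2.3,0,0,0,0,-10,-7.5,0,0,0,0,-18,-13.5,0,0,0,0,-18,-13.5,-30,0,0,0,-18,-13.5,-62,0,0,0,-18,-13.5,-62,0,0,0,-18,-13.5,-62,0,0,0]'
python3 - <<'E'
from h import *
d=cam("wrist");s,r=tool();print(s["position"],s["contact_force"]);save(d,"s.png");print(togo([.4715,-.309,.2235]),r.as_matrix().round(4))
E
```

```text
clock: 22.38
position: [0.5525, -0.1675, 0.2223]
ee_rot: [-0.001, 0.53, 0.848, 0.0]
contact_force: [0.9, 0.6, -1.9]
width: 0.0169
[ 0.55226405 -0.16745316  0.22179951] [-0.02303975 -0.29580795 -2.08154128]
[ -91.97677173 -134.53097902   -1.70892705] [[-0.4373  0.8993 -0.0026]
 [ 0.8993  0.4373  0.0015]
 [ 0.0025 -0.0016 -1.    ]]
```

View pics/s.png

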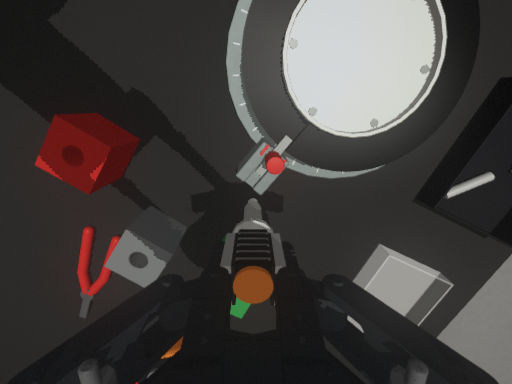

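```bash
python3 -m jog '[-25,-36,-2,0,0,0,-50,-73,-2,0,0,0,-75,-110,-2,0,0,0,-88,-128,-2,0,0,0,-92,-134.5,-2,0,0,0,-92,-134.5,-2,0,0,0,-92,-134.5,-2,0,0,0]'
python3 - <<'E'
from h import *
d=cam("wrist");d=cam("wrist");s,r=tool();print(s["position"],s["ee_rot"]);save(d,"t.png",(180,120,330,270),5);print(togo([.4715,-.309,.2228]))
E
```

```text
clock: 23.3
position: [0.4729, -0.3083, 0.2249]
ee_rot: [-0.0, 0.53, 0.848, 0.0]
contact_force: [-0.6, 0.6, -0.9]
width: 0.0172
[ 0.47296117 -0.30844339  0.2251764 ] [-1.04402162e-04  5.29818910e-01  8.48110754e-01  2.45947329e-04]
[ 0.13958514 -1.55799207  2.37598418]
```

View pics/t.png

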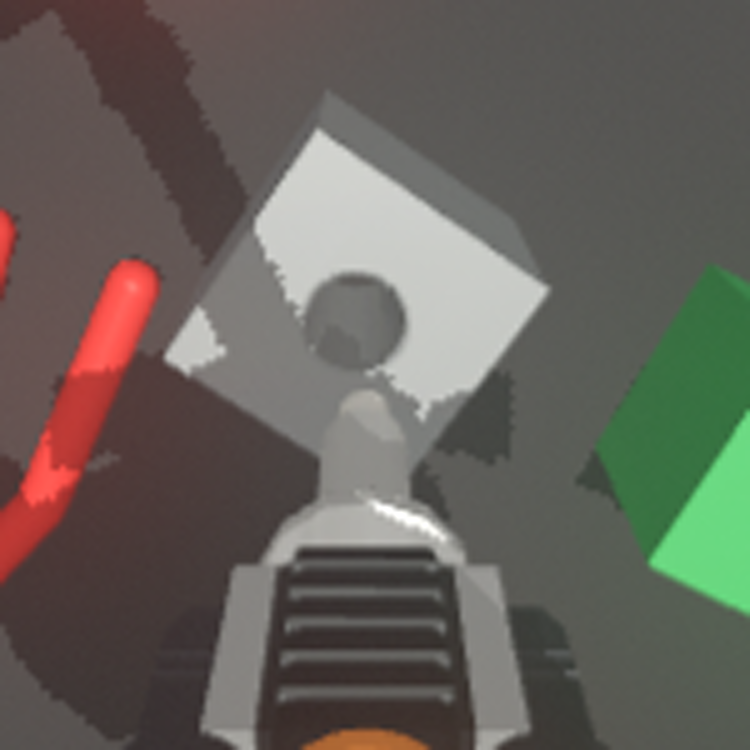

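```bash
python3 - <<'E'
from h import *
d=cam("wrist");s,r=tool();print(s["position"])
h=ray(d,(180+355/5,120+322/5),.074);t=ray(d,(180+364/5,120+403/5),s["position"][2]-.0955)
print(h,t,r.inv().apply(h-t)*1000)
E
```

```text
[ 0.47294187 -0.30851942  0.22524107]
[ 0.47256774 -0.30831642  0.074     ] [ 0.47354978 -0.30612613  0.12974107] [-1.55218718 -1.85696361 55.74021536]
```

```bash
python3 -m jog '[-0.5,-1.6,0,0,0,0,-0.5,-1.6,20,0,0,0,-0.5,-1.6,45,0,0,0,-0.5,-1.6,75,0,0,0,-0.5,-1.6,100,0,0,0,-0.5,-1.6,110,0,0,0,-0.5,-1.6,110,0,0,0,-0.5,-1.6,110,0,0,0]'
python3 - <<'E'
from h import *
s,r=tool();print(s["position"],s["contact_force"],s["moment"]);print(togo([.4715,-.309,.1045]))
E
```

```text
clock: 24.45
position: [0.472, -0.3111, 0.1164]
ee_rot: [0.001, 0.53, 0.848, -0.0]
contact_force: [0.1, 0.0, -1.0]
width: 0.0172
[ 0.47198841 -0.31105457  0.11635642] [ 0.05296784  0.03476892 -0.9828114 ] [-0.01094292  0.06314958  0.03640715]
[ 2.08463994  0.44814562 11.85276063]
```

```bash
python3 -m jog '[1,0.4,6,0,0,0,1,0.4,11,0,0,0,1,0.4,12,0,0,0,1,0.4,12,0,0,0,1,0.4,12,0,0,0]'
python3 - <<'E'
from h import *
s,r=tool();print(s["position"],s["contact_force"],s["moment"]);
E
```

```text
clock: 25.08
position: [0.4713, -0.3095, 0.1044]
ee_rot: [0.0, 0.53, 0.848, 0.0]
contact_force: [-1.8, 2.3, 5.8]
width: 0.0171
[ 0.4713048  -0.30945049  0.10444822] [-1.75342011  2.32071086  5.75254631] [2.74238349e-01 2.48989383e-01 5.34488702e-05]
```

```bash
python3 -m jog '[0,0,-0.5,0,0,0,0,0,-0.5,0,0,0,0,0,-0.5,0,0,0,0,0,-0.5,0,0,0,0,0,-0.5,0,0,0,0,0,-0.5,0,0,0,0,0,-0.5,0,0,0]' 0; python3 -m jog '[0,0,-20,0,0,0,0,0,-50,0,0,0,0,0,-90,0,0,0,0,0,-146,0,0,0,0,0,-146,0,0,0,0,0,-146,0,0,0]'
python3 - <<'E'
from h import *
d=cam("wrist");s,r=tool();print(s["position"],s["contact_force"],s["qpos"].round(3));save(d,"u.png")
T=cam("top");save(T,"u_top.png")
for c,st,mk in blobs(T,(18,100,120),(36,255,255),40,(115,160,195,247)):
    P=np.argwhere(mk)[:,::-1];W=np.array([ray(T,p,.03)[:2] for p in P])*1000
    w,v=np.linalg.eigh(np.cov(W.T));print("pack",W.mean(0),np.degrees(np.arctan2(v[1,1],v[0,1])))
E
```

```text
clock: 25.95
position: [0.4712, -0.3094, 0.1038]
ee_rot: [-0.0, 0.53, 0.848, 0.0]
contact_force: [0.2, 1.1, 0.1]
width: 0.0855
clock: 26.7
position: [0.4709, -0.3092, 0.2495]
ee_rot: [-0.0, 0.53, 0.848, 0.0]
contact_force: [0.2, -0.2, -0.2]
width: 0.0851
[ 0.47050513 -0.30887162  0.2485824 ] [ 0.32299269 -0.32308065 -0.28203327] [-0.705  0.26   1.532  0.     1.352 -1.157]
pack [598.87313456 398.80851115] 54.9908815400278
pack [529.5604185  340.08223374] 115.64393518670944
pack [462.14564933 270.37622211] 169.92795082010335
```

View pics/u.png

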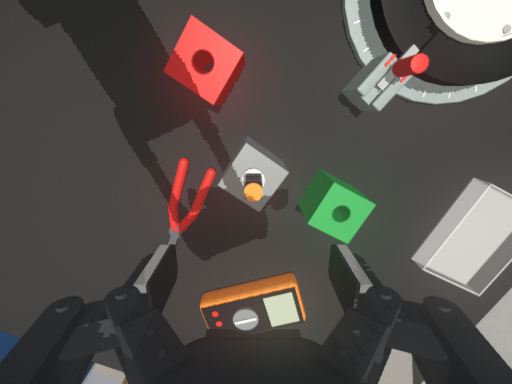

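View pics/u_top.png

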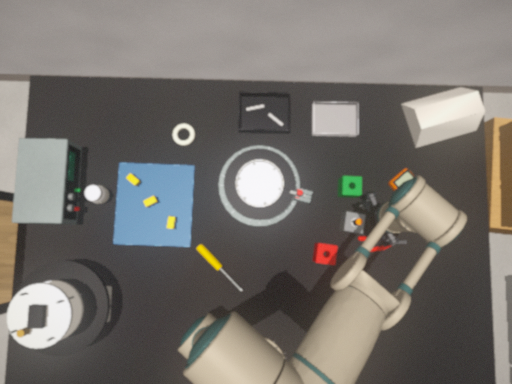

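```bash
python3 - <<'E'
from h import *
print(togo([.4622,.2705,.2486]).round(1))
E
```

```text
[524.5 246.    0.8]
```

```bash
python3 -m jog '[30,14,0,0,0,0,80,38,0,0,0,0,130,61,0,0,0,5,183,86,0,0,0,10,236,111,0,0,0,15,290,136,0,0,0,20,343,161,0,0,0,25,397,186,0,0,0,30,450,211,0,0,0,34,490,230,0,0,0,37]';python3 -m jog '[24,26,0,0,0,0,24,26,20,0,0,0,24,26,50,0,0,0,24,26,50,0,0,0,24,26,50,0,0,0]'
python3 - <<'E'
from h import *
d=cam("wrist");d=cam("wrist");s,r=tool();m=r.as_matrix();print(s["position"],"yaw",np.degrees(np.arctan2(m[1,1],m[0,1])));save(d,"v.png")
E
```

```text
clock: 28.05
position: [0.4625, 0.2339, 0.2482]
ee_rot: [-0.001, 0.772, 0.636, -0.001]
contact_force: [1.3, 0.3, -0.2]
width: 0.0852
clock: 28.68
position: [0.494, 0.2503, 0.1998]
ee_rot: [-0.0, 0.772, 0.636, -0.0]
contact_force: [-0.1, 0.1, 0.1]
width: 0.0853
[0.49450378 0.25049195 0.20080728] yaw -11.071956297538014
```

View pics/v.png

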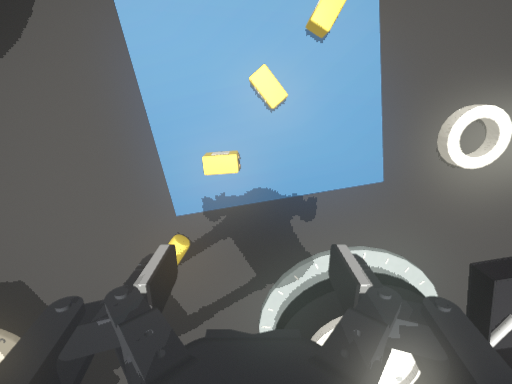

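```bash
cat >> h.py <<'E'
def packs(d,vmin=170,z=.03,box=None,amin=150):
    for c,st,mk in blobs(d,(20,60,vmin),(36,255,255),amin,box):
        mk=cv2.morphologyEx(mk,cv2.MORPH_CLOSE,np.ones((3,3)))
        P=np.argwhere(mk)[:,::-1];W=(np.array([ray(d,p,z)[:2] for p in P])*1000).astype(np.float32)
        w,v=np.linalg.eigh(np.cov(W.T));(cx,cy),sz,an=cv2.minAreaRect(W)
        print("pack px",c.round(0),"rect c",round(cx,1),round(cy,1),"size",np.round(sz,1),"ang",round(an,1),"| mean",W.mean(0).round(1),"axis",np.degrees(np.arctan2(v[1,1],v[0,1])).round(1))
E
python3 - <<'E'
from h import *
d=cam("wrist")
packs(d,190);packs(d,150)
save(d,"v2.png",(180,0,380,200),4)
E
```

```text
pack px [326.  13.] rect c 597.4 401.0 size [30. 22.] ang 51.9 | mean [596.7 399. ] axis -154.6
pack px [268.  86.] rect c 530.6 345.2 size [22.  39.9] ang 29.0 | mean [530.6 345.8] axis 118.4
pack px [220. 163.] rect c 464.3 277.6 size [24.8 40.1] ang 83.1 | mean [464.1 277.1] axis 174.9
pack px [179. 245.] rect c 386.5 184.4 size [31.5 22.9] ang 43.5 | mean [390.5 185.8] axis 79.1
pack px [324.  16.] rect c 595.3 398.5 size [37.1 22.2] ang 50.3 | mean [594.4 396.8] axis -144.3
pack px [268.  86.] rect c 530.5 345.2 size [22.2 39.9] ang 29.0 | mean [530.5 345.7] axis 118.5
pack px [221. 163.] rect c 464.8 277.5 size [24.7 41.1] ang 83.7 | mean [464.7 277.1] axis 175.5
pack px [179. 245.] rect c 386.1 183.6 size [37.9 24. ] ang 45.2 | mean [390.8 185.7] axis 75.3
```

View pics/v2.png

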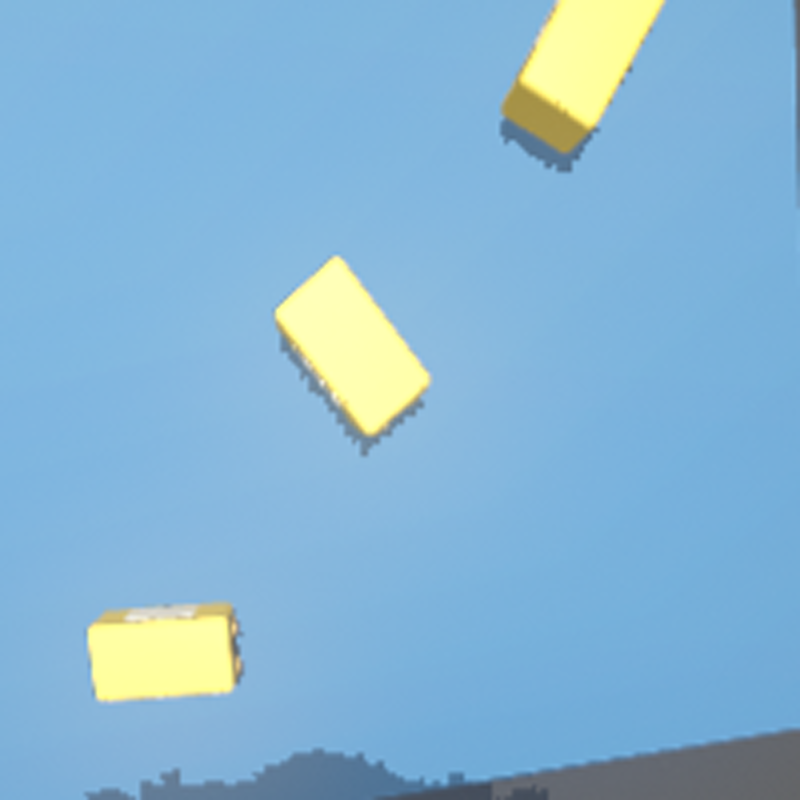

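```bash
python3 - <<'E'
from h import *
print(togo([.464,.275,.14]).round(1))
E
```

```text
[ 18.1 -34.7  60.9]
```

```bash
python3 -m jog '[9,-17,30,0,0,-2,18,-35,60,0,0,-4,18,-35,60,0,0,-4,18,-35,60,0,0,-4,18,-35,60,0,0,-4]'
python3 - <<'E'
from h import *
d=cam("wrist");d=cam("wrist");s,r=tool();m=r.as_matrix();print(s["position"],"yaw",np.degrees(np.arctan2(m[1,1],m[0,1])));save(d,"w.png")
packs(d,190);packs(d,215)
E
```

```text
clock: 29.45
position: [0.4648, 0.2749, 0.1415]
ee_rot: [0.001, 0.75, 0.662, 0.002]
contact_force: [0.0, 0.2, 0.7]
width: 0.0852
[0.46417942 0.27473269 0.14097928] yaw -7.107045255340918
pack px [404.  20.] rect c 599.4 404.9 size [39.  22.4] ang 50.5 | mean [598.5 402.5] axis -141.4
pack px [317. 108.] rect c 529.7 346.2 size [21.8 40.5] ang 28.9 | mean [529.8 346.6] axis 119.4
pack px [249. 194.] rect c 463.9 279.7 size [27.4 39.8] ang 84.7 | mean [463.5 278.6] axis 173.6
pack px [180. 295.] rect c 372.3 172.9 size [69.5 23.6] ang 46.0 | mean [376.4 175.1] axis 50.8
pack px [404.  20.] rect c 599.5 405.1 size [38.7 22.4] ang 50.5 | mean [598.8 402.6] axis -141.2
pack px [317. 108.] rect c 530.3 345.9 size [21.2 39.3] ang 29.0 | mean [530.1 346.4] axis 119.0
pack px [249. 195.] rect c 464.0 277.3 size [21.6 39.4] ang 82.8 | mean [463.3 277.7] axis 174.8
pack px [179. 297.] rect c 370.7 171.5 size [62.7 22.8] ang 45.3 | mean [374.2 172.7] axis 50.8
```

View pics/w.png

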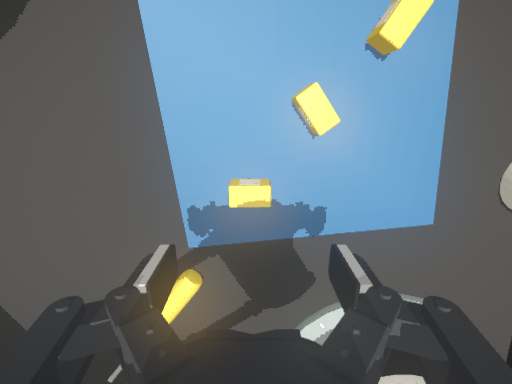

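```bash
python3 - <<'E'
from h import *
print(togo([.4639,.2765,.033]).round(1))
E
```

```text
[  1.6  -0.7 108. ]
```

```bash
python3 -m jog '[1.6,-0.7,40,0,0,0,1.6,-0.7,80,0,0,0,1.6,-0.7,100,0,0,0,1.6,-0.7,108,0,0,0,1.6,-0.7,108,0,0,0,1.6,-0.7,108,0,0,0]' 0
python3 -m jog '[0,0,0,0,0,0,0,0,0,0,0,0,0,0,0,0,0,0,0,0,0,0,0,0,0,0,0,0,0,0]' 1 30
python3 - <<'E'
from h import *
d=cam("wrist");s,r=tool();print(s["position"],s["contact_force"],s["width"]);save(d,"x.png")
E
```

```text
clock: 30.3
position: [0.4634, 0.2768, 0.0329]
ee_rot: [0.0, 0.749, 0.662, 0.001]
contact_force: [0.1, 0.1, 0.2]
width: 0.0857
clock: 30.92
position: [0.4627, 0.2766, 0.0324]
ee_rot: [0.0, 0.749, 0.662, 0.0]
contact_force: [0.2, -0.2, 4.8]
width: 0.0397
[0.46274914 0.27658108 0.03237493] [-1.16786845 -0.07080706  4.54191208] 0.03916979116088888
```

View pics/x.png

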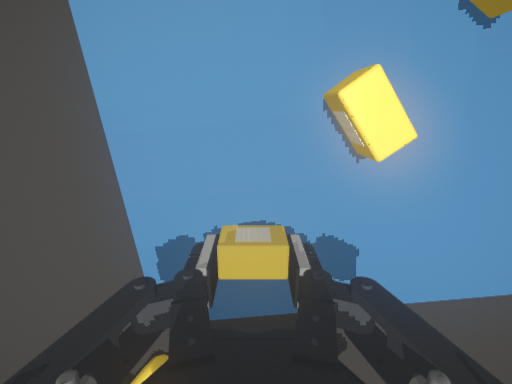

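```bash
python3 -m jog '[0,0,-30,0,0,0,0,0,-80,0,0,0,0,0,-125,0,0,0,0,0,-125,0,0,0,0,0,-125,0,0,0]'
python3 - <<'E'
from h import *
s,r=tool();print(s["position"],s["contact_force"],s["width"])
print(togo([.591,-.040,s["position"][2]]).round(1))
E
```

```text
clock: 31.6
position: [0.4616, 0.276, 0.1559]
ee_rot: [-0.0, 0.749, 0.662, -0.001]
contact_force: [-0.6, 0.3, -0.7]
width: 0.0391
[0.46160248 0.27604772 0.15591365] [-0.5511528   0.31497846 -0.71065631] 0.03912259384998398
[-297.7  167.3    0. ]
```

```bash
python3 -m jog '[-25,14,0,0,0,0,-70,39,0,0,0,-2,-120,67,0,0,0,-4,-170,96,0,0,0,-6,-220,124,0,0,0,-7,-265,149,0,0,0,-7,-290,163,0,0,0,-7,-298,167,0,0,0,-7,-298,167,0,0,0,-7,-298,167,0,0,0,-7]'
python3 - <<'E'
from h import *
d=cam("wrist");d=cam("wrist");s,r=tool();m=r.as_matrix();print(s["position"],"yaw",np.degrees(np.arctan2(m[1,1],m[0,1])),s["contact_force"]);save(d,"y.png")
print(togo([.591,-.040,.0905]).round(1))
E
```

```text
clock: 32.85
position: [0.5906, -0.0384, 0.1562]
ee_rot: [-0.001, 0.707, 0.707, -0.0]
contact_force: [0.2, 0.5, -0.8]
width: 0.0396
[ 0.59098292 -0.03847824  0.15672726] yaw 0.026525821089207213 [-0.06643698 -0.32187698  0.21863811]
[-1.6  0.  66.2]
```

View pics/y.png

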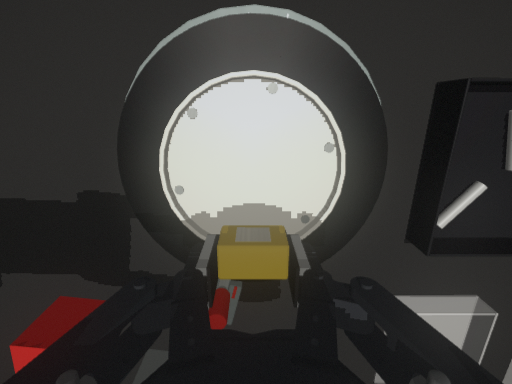

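```bash
python3 -m jog '[-1.6,0,25,0,0,0,-1.6,0,50,0,0,0,-1.6,0,60,0,0,0,-1.6,0,63,0,0,0,-1.6,0,66,0,0,0,-1.6,0,66,0,0,0,-1.6,0,66,0,0,0]'
python3 -m jog '[0,0,0,0,0,0,0,0,0,0,0,0,0,0,0,0,0,0,0,0,0,0,0,0,0,0,0,0,0,0]' 0
python3 -m jog '[0,0,-20,0,0,0,0,0,-60,0,0,0,0,0,-100,0,0,0,0,0,-100,0,0,0,0,0,-100,0,0,0]'
python3 - <<'E'
from h import *
d=cam("wrist");d=cam("wrist");s,r=tool();print(s["position"],s["contact_force"],s["width"]);save(d,"z.png")
packs(d,190,.088);print(togo([.530,.344,s["position"][2]]))
T=cam("top");packs(T,120,.03,(115,160,195,247),40)
E
```

```text
clock: 33.83
position: [0.5919, -0.0415, 0.0914]
ee_rot: [0.0, 0.707, 0.707, 0.0]
contact_force: [-0.4, -0.0, 0.2]
width: 0.0393
clock: 34.45
position: [0.5915, -0.0415, 0.0908]
ee_rot: [-0.0, 0.707, 0.707, 0.0]
contact_force: [0.7, -0.5, 0.9]
width: 0.0858
clock: 35.08
position: [0.5909, -0.0414, 0.1902]
ee_rot: [-0.0, 0.707, 0.707, -0.0]
contact_force: [0.4, -0.2, -0.6]
width: 0.0856
[ 0.59053499 -0.04127708  0.18928726] [0.17449011 0.7779599  0.32735228] 0.08549449537491882
pack px [254. 197.] rect c 593.0 -39.1 size [14.2 38. ] ang 90.0 | mean [593.2 -37.4] axis 179.8
[385.20604176 -60.98380355   0.43796612]
pack px [133. 179.] rect c 598.6 399.3 size [43.5 23.1] ang 52.8 | mean [599.1 399.7] axis 56.1
pack px [163. 203.] rect c 522.4 297.6 size [23.6 40.6] ang 25.5 | mean [522.5 297.5] axis 115.4
```

View pics/z.png

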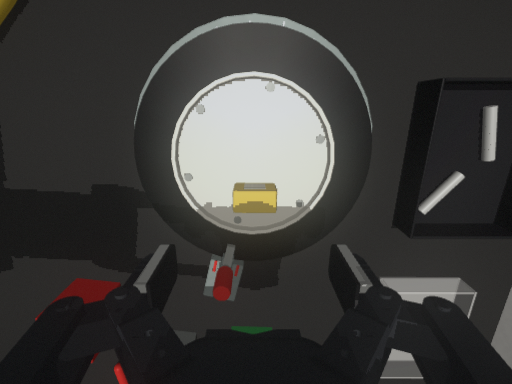

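```bash
python3 - <<'E'
from h import *
print(togo([.523,.301,.15]))
E
```

```text
[342.22044204 -67.86461878  39.62890113]
```

```bash
python3 -m jog '[25,-5,0,0,0,5,75,-15,0,0,0,14,130,-26,0,0,0,23,185,-37,0,0,0,32,235,-47,0,0,0,41,285,-57,0,0,0,50,320,-64,10,0,0,58,342,-68,25,0,0,63,342,-68,40,0,0,63,342,-68,40,0,0,63]'
python3 -m jog '[0,0,0,0,0,0,0,0,0,0,0,0]'
python3 - <<'E'
from h import *
d=cam("wrist");d=cam("wrist");s,r=tool();m=r.as_matrix();print(s["position"],"yaw",np.degrees(np.arctan2(m[1,1],m[0,1])));save(d,"aa.png")
packs(d,190);packs(d,215)
E
```

```text
clock: 36.48
position: [0.5228, 0.2993, 0.1486]
ee_rot: [0.001, 0.972, 0.233, -0.002]
contact_force: [-0.1, -0.4, 0.1]
width: 0.0853
clock: 36.72
position: [0.5246, 0.2999, 0.1515]
ee_rot: [-0.0, 0.973, 0.232, 0.001]
contact_force: [0.2, -0.3, -0.1]
width: 0.0857
[0.52448292 0.30013402 0.15148769] yaw -63.10733658127515
pack px [182.  63.] rect c 601.6 404.2 size [39.2 22.4] ang 51.0 | mean [601.7 404.8] axis 50.6
pack px [249. 192.] rect c 526.0 304.0 size [22.4 38.8] ang 26.9 | mean [526. 304.] axis 115.5
pack px [181.  63.] rect c 601.3 404.7 size [38.9 21.3] ang 51.0 | mean [601.6 405.1] axis 50.5
pack px [246. 187.] rect c 528.3 306.5 size [12.1 34.7] ang 26.9 | mean [528.7 309. ] axis 122.4
```

View pics/aa.png

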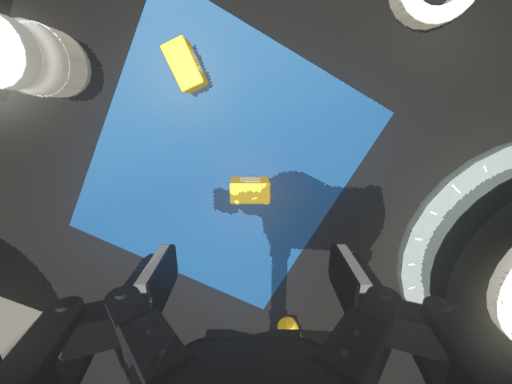

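```bash
python3 - <<'E'
from h import *
print(togo([.526,.304,.033]).round(1))
E
```

```text
[  2.9  -2.8 118.5]
```

```bash
python3 -m jog '[3.5,-2.8,40,0,0,0,3.5,-2.8,85,0,0,0,3.5,-2.8,110,0,0,0,3.5,-2.8,118,0,0,0,3.5,-2.8,118,0,0,0,3.5,-2.8,118,0,0,0]' 0
python3 -m jog '[0,0,0,0,0,0,0,0,0,0,0,0,0,0,0,0,0,0,0,0,0,0,0,0,0,0,0,0,0,0]' 1 30
python3 -m jog '[0,0,-30,0,0,0,0,0,-80,0,0,0,0,0,-125,0,0,0,0,0,-125,0,0,0,0,0,-125,0,0,0]'
python3 - <<'E'
from h import *
d=cam("wrist");s,r=tool();print(s["position"],s["contact_force"],s["width"]);save(d,"bb.png")
print(togo([.591,-.009,s["position"][2]]).round(1))
E
```

```text
clock: 37.58
position: [0.5269, 0.3051, 0.0343]
ee_rot: [-0.0, 0.973, 0.233, 0.001]
contact_force: [-0.4, -0.3, -0.1]
width: 0.0856
clock: 38.2
position: [0.5262, 0.3049, 0.0335]
ee_rot: [-0.0, 0.972, 0.233, 0.001]
contact_force: [-0.7, 0.3, 5.5]
width: 0.0389
clock: 38.83
position: [0.5249, 0.3043, 0.1567]
ee_rot: [0.0, 0.972, 0.233, -0.001]
contact_force: [-0.1, -0.6, -1.9]
width: 0.0392
[0.52448824 0.3041533  0.15598043] [ 1.37254781  0.07170121 -1.3357721 ] 0.03885790251111067
[-8.260e+01  3.093e+02  2.000e-01]
```

View pics/bb.png

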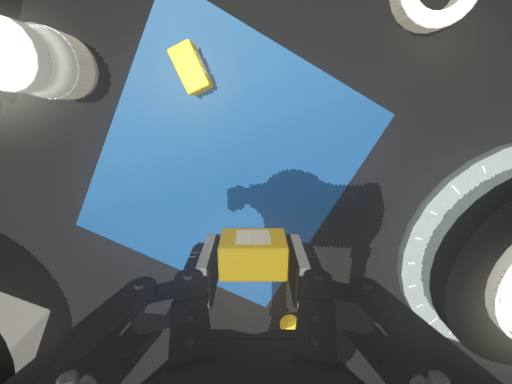

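```bash
python3 -m jog '[-7,25,0,0,0,-5,-19,70,0,0,0,-15,-32,120,0,0,0,-24,-45,170,0,0,0,-33,-59,220,0,0,0,-42,-70,262,0,0,0,-51,-78,292,0,0,0,-58,-82.6,309,0,0,0,-63,-82.6,309,0,0,0,-63,-82.6,309,0,0,0,-63]'
python3 - <<'E'
from h import *
d=cam("wrist");d=cam("wrist");d=cam("wrist");s,r=tool();m=r.as_matrix();print(s["position"],"yaw",np.degrees(np.arctan2(m[1,1],m[0,1])),s["contact_force"]);save(d,"cc.png")
print(togo([.591,-.0095,.092]).round(1))
E
```

```text
clock: 40.12
position: [0.5912, -0.0074, 0.1565]
ee_rot: [-0.001, 0.708, 0.706, -0.001]
contact_force: [1.0, -0.5, -0.5]
width: 0.0392
[ 0.59168236 -0.00715638  0.1574174 ] yaw -0.031179388374019342 [-0.30137626 -0.10605063 -1.33995494]
[-2.4 -0.6 65.4]
```

View pics/cc.png

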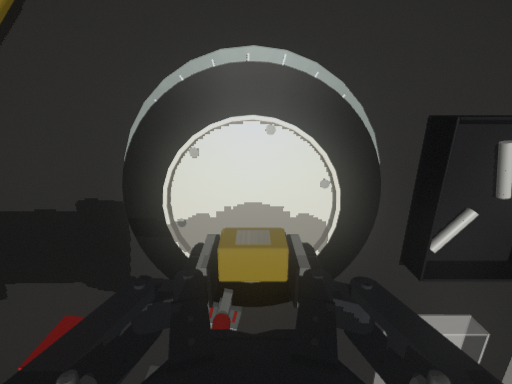

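```bash
python3 -m jog '[-2.4,-0.6,25,0,0,0,-2.4,-0.6,50,0,0,0,-2.4,-0.6,60,0,0,0,-2.4,-0.6,63,0,0,0,-2.4,-0.6,66,0,0,0,-2.4,-0.6,66,0,0,0,-2.4,-0.6,66,0,0,0]'
python3 -m jog '[0,0,0,0,0,0,0,0,0,0,0,0,0,0,0,0,0,0,0,0,0,0,0,0,0,0,0,0,0,0]' 0
python3 -m jog '[0,0,-20,0,0,0,0,0,-60,0,0,0,0,0,-100,0,0,0,0,0,-100,0,0,0,0,0,-100,0,0,0]'
python3 - <<'E'
from h import *
d=cam("wrist");d=cam("wrist");s,r=tool();print(s["position"],s["contact_force"],s["width"]);save(d,"dd.png")
packs(d,190,.088)
T=cam("top");packs(T,120,.03,(115,160,195,247),40)
print(togo([.601,.403,s["position"][2]]))
E
```

```text
clock: 41.15
position: [0.5919, -0.0107, 0.0924]
ee_rot: [0.0, 0.708, 0.707, 0.0]
contact_force: [0.7, -0.7, -0.7]
width: 0.0393
clock: 41.78
position: [0.5915, -0.0106, 0.0918]
ee_rot: [-0.0, 0.707, 0.707, 0.0]
contact_force: [0.4, 0.0, -0.4]
width: 0.0856
clock: 42.4
position: [0.5909, -0.0105, 0.1912]
ee_rot: [-0.0, 0.707, 0.707, -0.0]
contact_force: [0.2, 0.3, 0.2]
width: 0.0854
[ 0.59049323 -0.01048074  0.19027119] [-0.41698681  0.71196546 -0.37811771] 0.08545030347807485
pack px [ 6. 10.] rect c 410.5 136.4 size [24.9  8.1] ang 43.6 | mean [412.2 136.8] axis 48.3
pack px [255. 198.] rect c 593.0 -10.1 size [13.4 38.1] ang 90.0 | mean [593.6  -7.9] axis 179.1
pack px [133. 179.] rect c 598.6 399.3 size [43.5 23.1] ang 52.8 | mean [599.1 399.7] axis 56.1
[4.13497489e+02 9.98704498e+00 1.15304641e-01]
```

View pics/dd.png

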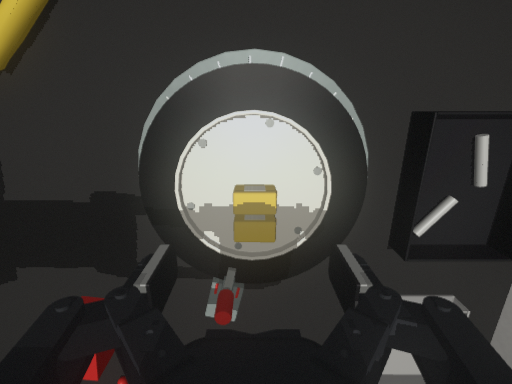

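```bash
python3 -m jog '[25,1,0,0,0,-4,75,2,0,0,0,-12,130,3,0,0,0,-20,185,4,0,0,0,-28,240,6,0,0,0,-36,295,7,0,0,0,-43,345,8,0,0,0,-50,390,9,10,0,0,-52,413,10,25,0,0,-52,413,10,40,0,0,-52]'
python3 -m jog '[0,0,0,0,0,0,0,0,0,0,0,0,0,0,0,0,0,0]'
python3 - <<'E'
from h import *
d=cam("wrist");d=cam("wrist");s,r=tool();m=r.as_matrix();print(s["position"],"yaw",np.degrees(np.arctan2(m[1,1],m[0,1])));save(d,"ee.png")
packs(d,190);packs(d,215)
print(ray(d,(250,190),.03))
E
```

```text
clock: 43.8
position: [0.6013, 0.403, 0.1494]
ee_rot: [-0.001, 0.325, 0.946, -0.001]
contact_force: [0.4, -0.6, -0.7]
width: 0.0855
clock: 44.18
position: [0.6027, 0.4013, 0.1529]
ee_rot: [0.001, 0.327, 0.945, 0.001]
contact_force: [-0.3, -0.2, 0.2]
width: 0.0854
[0.60249458 0.40180149 0.15285629] yaw 51.87917045676829
pack px [254. 186.] rect c 598.9 407.9 size [38.9 27.2] ang 50.6 | mean [599.4 407.3] axis 50.2
pack px [254. 187.] rect c 600.6 406.3 size [38.5 21.3] ang 51.8 | mean [600.1 406.5] axis 49.6
[0.60010419 0.40184593 0.03      ]
```

View pics/ee.png

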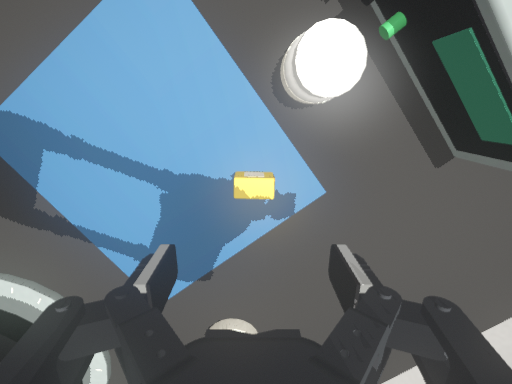

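```bash
python3 - <<'E'
from h import *
print(togo([.6004,.4062,.033]).round(1))
E
```

```text
[  4.4   2.  119.9]
```

```bash
python3 -m jog '[4.4,2,40,0,0,0,4.4,2,85,0,0,0,4.4,2,110,0,0,0,4.4,2,119,0,0,0,4.4,2,119,0,0,0,4.4,2,119,0,0,0]' 0
python3 -m jog '[0,0,0,0,0,0,0,0,0,0,0,0,0,0,0,0,0,0,0,0,0,0,0,0,0,0,0,0,0,0]' 1 30
python3 -m jog '[0,0,-30,0,0,0,0,0,-80,0,0,0,0,0,-125,0,0,0,0,0,-125,0,0,0,0,0,-125,0,0,0]'
python3 - <<'E'
from h import *
d=cam("wrist");s,r=tool();print(s["position"],s["contact_force"],s["width"]);save(d,"ff.png")
print(togo([.591,.022,s["position"][2]]).round(1))
E
```

```text
clock: 45.02
position: [0.6008, 0.4072, 0.0346]
ee_rot: [0.001, 0.326, 0.945, 0.001]
contact_force: [0.6, 0.7, 0.1]
width: 0.0855
clock: 45.65
position: [0.6001, 0.4069, 0.0336]
ee_rot: [0.0, 0.326, 0.945, 0.0]
contact_force: [0.3, -0.1, 5.6]
width: 0.039
clock: 46.28
position: [0.599, 0.4063, 0.1567]
ee_rot: [-0.001, 0.326, 0.945, -0.001]
contact_force: [0.0, 0.6, -1.3]
width: 0.039
[0.59863265 0.40608538 0.15574998] [-0.84103089 -0.15329814 -1.02238749] 0.039465545073223945
[-230.8 -307.1    0.7]
```

View pics/ff.png

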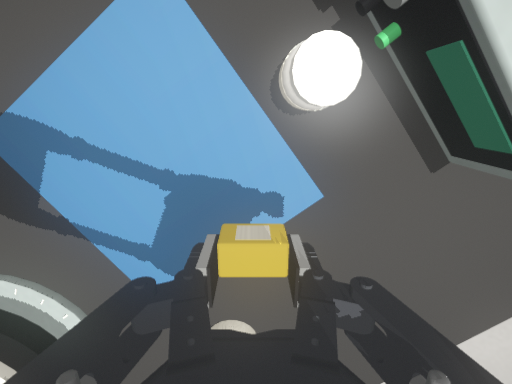

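```bash
python3 -m jog '[-18,-25,0,0,0,4,-45,-60,0,0,0,12,-75,-100,0,0,0,20,-105,-140,0,0,0,28,-137,-182,0,0,0,36,-167,-222,0,0,0,43,-195,-260,0,0,0,48,-218,-290,0,0,0,52,-231,-307,0,0,0,52,-231,-307,0,0,0,52]'
python3 -m jog '[0,0,0,0,0,0,0,0,0,0,0,0,0,0,0,0,0,0]'
python3 - <<'E'
from h import *
d=cam("wrist");d=cam("wrist");s,r=tool();m=r.as_matrix();print(s["position"],"yaw",np.degrees(np.arctan2(m[1,1],m[0,1])),s["contact_force"]);save(d,"gg.png")
print(togo([.591,.022,.092]).round(1))
E
```

```text
clock: 47.58
position: [0.5919, 0.0217, 0.1567]
ee_rot: [-0.001, 0.708, 0.706, -0.0]
contact_force: [0.2, 0.3, -0.5]
width: 0.0391
clock: 47.95
position: [0.5923, 0.0236, 0.1578]
ee_rot: [-0.0, 0.707, 0.707, 0.0]
contact_force: [0.3, 0.2, 0.0]
width: 0.039
[0.59233139 0.02322077 0.15781535] yaw 0.0012883764470470718 [ 0.04752696 -0.06676613 -1.00387284]
[-1.2 -1.3 65.8]
```

View pics/gg.png

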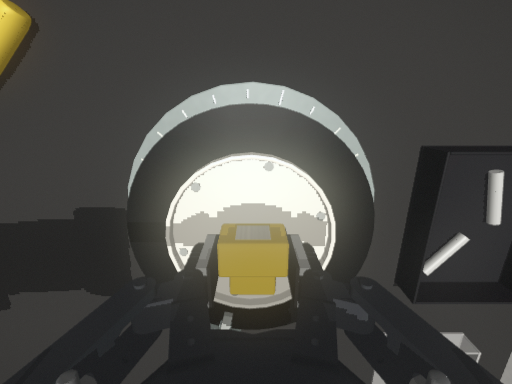

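```bash
python3 -m jog '[-0.5,-1.3,25,0,0,0,-0.5,-1.3,50,0,0,0,-0.5,-1.3,60,0,0,0,-0.5,-1.3,63,0,0,0,-0.5,-1.3,66,0,0,0,-0.5,-1.3,66,0,0,0,-0.5,-1.3,66,0,0,0]'
python3 -m jog '[0,0,0,0,0,0,0,0,0,0,0,0,0,0,0,0,0,0,0,0,0,0,0,0,0,0,0,0,0,0]' 0
python3 -m jog '[0,0,-20,0,0,0,0,0,-60,0,0,0,0,0,-110,0,0,0,0,0,-150,0,0,0,-60,0,-150,0,0,0,-60,0,-150,0,0,0,-60,0,-150,0,0,0]'
python3 - <<'E'
from h import *
d=cam("wrist");d=cam("wrist");s,r=tool();print(s["position"],s["contact_force"],s["width"]);save(d,"hh.png",(100,50,400,350),2)
packs(d,190,.088)
S=cam("scene");save(S,"hh_s.png",(120,80,440,360),2.2);T=cam("top");save(T,"hh_t.png")
E
```

```text
clock: 48.92
position: [0.5914, 0.022, 0.0924]
ee_rot: [0.0, 0.707, 0.707, 0.0]
contact_force: [0.8, 0.1, -1.2]
width: 0.039
clock: 49.55
position: [0.591, 0.0221, 0.0918]
ee_rot: [-0.0, 0.707, 0.707, 0.0]
contact_force: [-0.7, 0.5, -0.4]
width: 0.0852
clock: 50.42
position: [0.5906, -0.0379, 0.2414]
ee_rot: [-0.001, 0.708, 0.706, 0.0]
contact_force: [-1.0, -0.3, -0.9]
width: 0.0855
[ 0.59063302 -0.0371232   0.24129389] [-0.08291382  0.52097061 -0.04973445] 0.08541446354484777
pack px [26. 19.] rect c 388.1 119.3 size [47.1  8.9] ang 44.5 | mean [388.1 118.5] axis 45.1
pack px [254. 128.] rect c 593.1 22.2 size [20.7 37.9] ang 88.7 | mean [592.9  22.2] axis -179.9
pack px [254. 163.] rect c 593.4 -13.6 size [19.3 38.4] ang 89.9 | mean [593.2 -13.5] axis -179.7
pack px [254. 187.] rect c 592.9 -41.2 size [18.2 38.4] ang 89.9 | mean [593.4 -40. ] axis 179.5
```

View pics/hh.png

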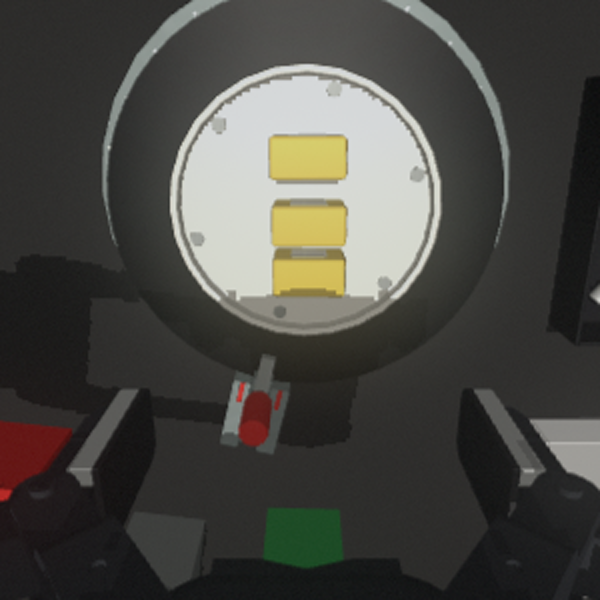

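View pics/hh_s.png

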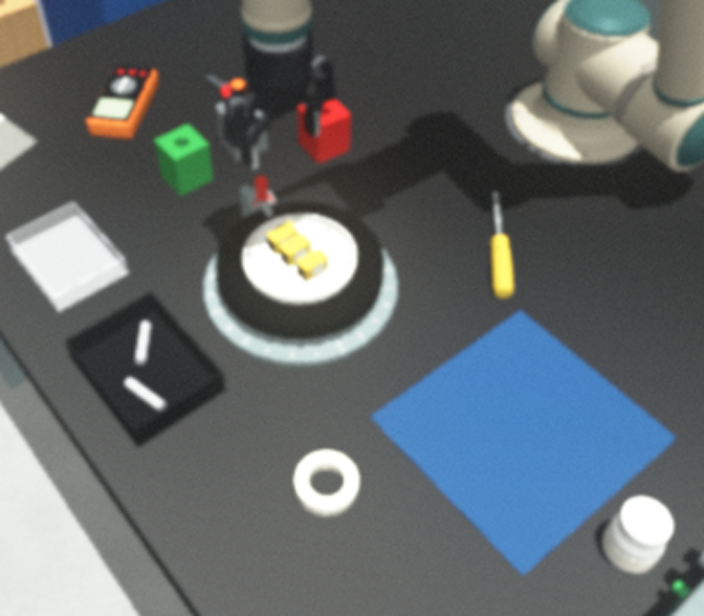

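View pics/hh_t.png

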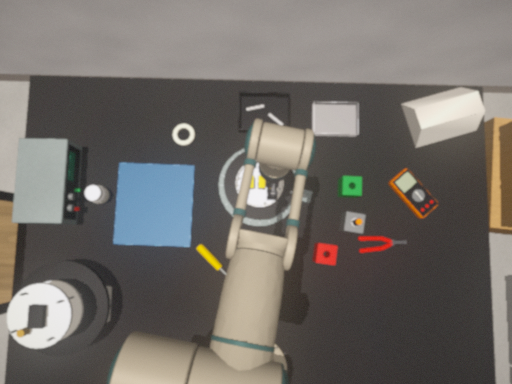

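```bash
python3 - <<'E'
from h import *
s=get_state();print(s["clock"],s["contact_force"].round(1));print(sign_off())
E
```

```text
50.625 [ 1.1 -0.5  0.7]
the job is handed in; nothing more can be done
None
```

The job is done and handed in at 50.6 s of the 210 s allowed.

- **Keyway:** I dragged the stylus over the ring until the vertical force fell from about +2.5 N to −1.4 N, which showed the tip had dropped in. I held it still there for over a second.
- **Lock:** I turned the cap with the tip until the keyway faced the bolt; the tray screws' angle matched the bolt's direction to within about 0.5°. I then pushed the red knob with the stylus shank until it hit a hard stop at about 9 N. That put the knob about 128 mm from the axis by reckoning, against 129 mm for fully home.
- **Stylus:** It is back upright in its grey block, as the wrist picture after release showed.
- **Packs:** Three were present. One was knocked aside mid-run, so I found it again before picking it up. All three now lie flat in the tray, side by side with gaps, and the mat is empty.
- **Other things:** In the last pictures nothing else looked disturbed, and the gripper was touching nothing.

Two checks disagreed:
- **Start angle:** The keyway's measured start was about 80° from the lock, not a whole number of 15° clicks. It still settled facing the bolt.
- **Pack positions:** The top camera and the wrist camera differed by about 5 mm on the packs. I went by the wrist camera.

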